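Tap a stuck bearing plate off its dowels

TASK

Swing the hasp fully clear of the bearing plate's pin (right round to the side), then take the mallet and free the stuck plate with light taps on the rear of its two ears, alternating left and right so that neither end ever gets more than about 12 mm ahead of the other, until there is a gap of about 25 mm behind both ends. Move the plate with the mallet only, not with the gripper; then lay the mallet flat on the middle of its rubber mat, and leave the other things where they are.

Things in the scene. Friction and masses are not known exactly. Their poses are not given: they have to be found in the camera images.
- gear_unit: Fixed gear unit: grey box 142 mm (x) by 192 mm (y), top 55 mm above the table, on a thin foot plate; a dark motor (66 mm high) sticks out to x = +184 mm. Origin on the table under the box; -x is the side of the bearing plate, roughly towards the robot, +y its left seen from the robot, z up. Two 12 mm dowels at y = +80 and -80 mm, 30 mm high, carry the plate and end at x = -120 mm.
- end_plate: Stuck aluminium bearing plate on the unit's -x face, 18 mm thick, 192 mm wide, 55 mm high, with two upright ears. It comes off along the unit's -x and is tight on each dowel: 8 N or more (more when quick, +6 N at 0.1 m/s) at one ear moves that end only, the other end stays, nothing springs back. Stops at 36 mm gap. Origin on the table under the left ear; axes parallel to the unit's when square.
- ear_left (a point): Centre of the left (+y) ear at the height to strike, 102 mm up. The ear is 18 mm thick (x), 32 mm wide (y), standing free above the unit from 55 to 115 mm high; its rear face, the one to strike towards -x, is 9 mm towards the unit's +x. With the plate home (gap 0) this point is at x = -76, y = +80 mm in the unit's frame; the gap behind this end is its travel from there towards -x.
- ear_right (a point): The same for the right (-y) ear: home at x = -76, y = -80 mm in the unit's frame.
- hasp (a joint): Swing hasp: a steel strap on a vertical pivot on the unit's top (x = -45, y = 0 mm of the unit), 57 to 65 mm high, hooked round a pin on the middle of the plate's top edge. 0 = closed, pointing along the unit's -x; grows as it swings clockwise seen from above, to the unit's left (+y); 1.57 = pointing along +y, 1.9 = stop. Turns with about 1 N at the tab and stays where put.
- hasp_tab (a point): Centre of the upright finger tab at the end of the hasp, 42 mm from the pivot: a steel plate 5 mm thick along the strap, 14 mm wide across it (7 mm off the strap's centre line, on the side towards which it opens), from 59 to 78 mm high; the pin under it is 62 mm high. Axes turn with the strap: x along the strap towards the pivot.
- mallet_grip (a point): Place to hold the mallet: on its wooden handle, half-way up, near the balance point; 23 mm above the table as it lies. The handle is 24 mm wide (y), 28 mm high, runs along x, clear for 31 mm from this point to the head and 62 mm to its flared end (36 mm wide, 40 mm high, to x = -85 mm). x points to the head, z up as it lies.
- mallet_head (a point): Centre of the mallet's grey plastic head, 50 mm from mallet_grip along +x. The head is 38 mm (x) by 90 mm (y) by 40 mm high (z): the two flat striking faces look to the mallet's +y and -y, 45 mm from this point.
- mat: Black rubber mat fixed on the table, 250 mm (x) by 170 mm (y), 3 mm thick, the mallet's place, either left or right of the unit. Origin at the centre of its underside.
- tray: Fixed open grey plastic parts tray, 220 x 150 mm, 35 mm high, on the other side of the unit; a bearing and a pinion lie in it. Origin at the centre of its underside.
- bearing: Steel bearing ring, 52 mm across, 14 mm high, in the tray; leave alone. Origin: centre of underside.
- pinion: Dark steel pinion, 44 mm across, 30 mm high, in the tray; leave alone. Origin: centre of underside.
- driver: White motor driver box with a green terminal strip, 100 x 75 x 72 mm high, behind and left of the unit; leave alone. Origin: centre of underside.
- relay: Black relay block, 75 x 50 mm, 44 mm high, behind and right of the unit; leave alone. Origin: centre of underside.
- oil_bottle: Closed white plastic bottle, 52 mm across, 130 mm high, in front of the unit; leave alone. Origin: centre of underside.
- screwdriver: Screwdriver, 140 mm long, lying in front of the unit; leave alone. Origin near its middle, on the underside.
- cover: Small flat aluminium cover, 50 x 40 x 18 mm, lying in front of the unit to the left; leave alone. Origin: centre of underside.
- mallet: The mallet itself: wooden handle, grey plastic rectangular head, about 0.35 kg, 154 mm long overall. Origin under mallet_grip on its underside; axes as mallet_grip.
There are look-alikes about, which are no part of the job. Several things look just like the mallet: the one meant starts farthest from the robot's base.

How it is judged:
On the way, in this order (a step that is already met when the one before it is completed fails the run):
1. the hasp is swung off the plate's pin (over 1.2 rad) with the plate still home (value of joint hasp above 1.2 rad), for 0.2 s.
2. both ends of the plate are tapped out by more than 20 mm (x of each of ear_left, ear_right in the frame of gear_unit below -0.096 m), for 0.2 s.
At the end, for the whole second after the job is handed in: The gap behind both ends of the bearing plate is 20 to 33 mm and the ends are within 8 mm of each other (0.05 rad), the hasp stands open beyond 1.0 rad, and the mallet lies flat and at rest on its mat, its grip point within 70 mm of the mat's centre (all of step 2 and x of each of ear_left, ear_right in the frame of gear_unit above -0.109 m and angle between the x axis of end_plate and the x axis of gear_unit, either way round below 0.05 rad and value of joint hasp above 1 rad and horizontal distance between mallet_grip and mat below 0.07 m and height (world z) of mallet_grip below 0.03 m and angle between mallet_grip's own z axis and vertical below 0.15 rad and linear speed of mallet below 0.02 m/s); the robot touches nothing.
It fails at once if one end of the plate gets more than 14 mm ahead of the other (0.09 rad askew) (angle between the x axis of end_plate and the x axis of gear_unit, either way round above 0.09 rad).
It fails at once if the plate is driven (8 mm at either end) while the hasp is still over the pin (value of joint hasp below 0.6 rad and x of any of ear_left, ear_right in the frame of gear_unit below -0.084 m).
It fails at once if the gripper or arm pushes or pulls the plate (over 3 N) (contact force between any of the fingers, the arm and end_plate above 3 N).
It fails at once if the mallet hits the plate hard (over 60 N) (contact force between mallet and end_plate above 60 N).
It fails at once if a bystander is moved more than 30 mm or the bottle is tipped (distance of any of bearing, pinion, driver, relay, oil_bottle, screwdriver, cover from where it was at the start of the episode above 0.03 m or angle between oil_bottle's own z axis and vertical above 0.5 rad).
It also fails if it takes over 72 s, if anything falls off the work surface, if the arm or the gripper's body presses on something with over 40 N, if the wrist force passes 120 N, or if a joint passes its speed limit or range.

ROBOT

A 7-joint arm with a two-finger parallel gripper is mounted at the origin on the work surface. World frame = base frame: x ahead of the robot, y to its left, z up, the work surface at z = 0. Lengths are in m, angles in rad, forces in N, time in s.
With the tool pointing down it reaches from about 0.4 to 0.85 m from the base axis. Payload 4.5 kg.
Tool frame: the origin (TCP) lies midway between the tips of the shut fingers; the grasp point (between the pads) lies 19 mm behind it (r.hold_point_z is the distance from the TCP to the grasp point, in m); z points along the fingers, y is the direction in which the jaws open and shut (so a half turn about z gives the same grasp; the last joint's range is limited). The gripper opens to 88 mm and grips with 3 to 60 N. Pads are 18 mm wide; open, the fingers measure 123 mm over their backs; the gripper's body (75 mm by 187 mm) begins 45 mm behind the grasp point.
Start: joints at [1.32, 0.689, -0.195, 1.565, 0.157, 0.902, -0.215], TCP at [0.176, -0.6, 0.239] pointing down, gripper open.
Joint ranges: [-3.01, 3.01], [-0.46, 2.08], [-1.47, 1.51], [0.13, 2.56], [-1, 4.14], [0.04, 2.09], [-2.66, 2.66]. Speed limits (rad/s): [2.57, 2.57, 3.14, 3.14, 3.14, 3.14, 3.14].

INTERFACE

Orientations are given as a unit quaternion [x, y, z, w].
In Python, from plant import r gives the robot as it stands. The module is installed in compiled form; this text tells all that it offers.
- The arm moves only by the tool move_arm, never from a script. Its arguments are lists of equal length, an entry for each row: "turn": the turn, a rotation vector about the tool's x, y, z in units of 2 pi rad (1.0 is 2 pi rad), a list of three; "dp": the shift along the tool's x, y, z in units of 2.5 cm (1.0 is 2.5 cm), a list of three; "jaw": the closure, from -1 (fully open) to 1 (shut), so that 0 is half open. In form: {"turn": [[wx, wy, wz], ...], "dp": [[x, y, z], ...], "jaw": [jaw, ...]}. A call has 1 to 10 rows; each row shifts and turns the commanded pose from where the row before left it, along the tool's axes as they then stand; what a row does not reach is not made up. A row lasts 1/12 s, in which the tool goes at most 41.7 mm and 7.16 degrees, less where a joint would pass 70% of its speed; a pose out of reach is approached as far as the arm can. A call with a number of a shift or a turn outside -1 to 1 is refused whole. A call with a gripper value outside its range is refused whole. The fingers move at their own pace and stop on an object; "newtons" is the grip in N (left out, the last holds). Time passes only in rows, so rows that do not move let the fingers close. It gives the time, the measured TCP pose, the force and the opening at its end, in the units of the state.
- r.get_state(): the state, without advancing time (a new reading comes with each control period).
- r.snapshot(name): name is "scene" or "top"; returns a dict with "frame" (384x512x3 uint8, blue, green, red), "mtx" (3x3 intrinsics, pixels), "origin" and "orientation" of the camera in the world. Camera axes: x right, y up, looking along -z (the intrinsics and any distortion apply to the point x, -y, -z); pixel columns grow to the right and rows downward; lengths in m; the calibration is good to about 2 mm. A picture is of the moment at which its call begins. There is no depth.
- r.finish_job(): hands the job in, once; it reports no verdict.
The state is a dict: "clock": time; "q": joint angles; "qd": joint speeds; "joint_torque": joint torques, N m; "tool_pos": TCP position; "eef_rot": TCP orientation; "contact_force": force on the tool from outside, world axes, zero at the start; "moment": the same for the moment, N m; "opening": opening from 0.0 (shut) to 1.0 (fully open).
Only numpy, scipy, OpenCV 4.12 (cv2) and the standard library are available. Lean on these libraries where they do the work, as an engineer would, in place of code of your own. Each camera call takes 0.05 s, during which the arm holds its last target.

## Working session

There is one attempt and no reset: what is moved stays moved. The work goes in short steps, Python scripts to look and compute and a tool call to move; the robot and the scene stay as the last step left them, time stands still between calls to the robot, and variables do not carry over. Pictures are saved under pics/ and viewed, and the job is handed in when it is done.

Besides the shell and the picture viewer there is one more tool, called after "Call:" as a command line: name --argument value ..., lists and objects as JSON in quotes. move_arm: Moves the arm, as the interface text tells. Shifts and turns lie within -1 to 1; 1 stands for 2.5 cm of shift or 2 pi rad of turn. Its arguments: {"type":"object","properties":{"turn":{"type":"array","items":{"type":"array","items":{"type":"number","minimum":-1,"maximum":1}}},"dp":{"type":"array","items":{"type":"array","items":{"type":"number","minimum":-1,"maximum":1}}},"jaw":{"type":"array","items":{"type":"number"}},"newtons":{"type":"number"}},"required":["turn","dp","jaw"]}

```bash
mkdir -p pics; python3 - <<'E'
from plant import r
import cv2,json
print(r.get_state(), r.hold_point_z)
for n in ["scene","top"]:
    s=r.snapshot(n); cv2.imwrite(f"pics/{n}0.png",s["frame"])
    print(n,s["mtx"],s["origin"],s["orientation"],[k for k in s])
E
```

```text
{'clock': 0.0, 'q': array([ 1.31979791,  0.68996871, -0.19450836,  1.56635175,  0.15732216,
        0.90249228, -0.21512747]), 'qd': array([ 0.00101132, -0.00017503,  0.00040357, -0.00088141, -0.00153325,
       -0.00068744,  0.00095961]), 'joint_torque': array([ 5.53950867e-04, -5.27563906e+01, -1.26645818e+00, -1.53429383e+01,
       -5.25311683e-02,  6.70796333e-03,  1.63896534e-04]), 'tool_pos': array([ 0.17536828, -0.59923208,  0.23791737]), 'eef_rot': array([ 9.89873165e-01,  1.41951690e-01, -2.05639612e-04, -8.89775112e-04]), 'contact_force': array([-0.24754344,  0.55632426, -0.10916764]), 'moment': array([ 0.0179289 , -0.01378452, -0.0204307 ]), 'opening': 0.9997957735641273} 0.0187
scene [[429.50393708   0.         258.18097825]
 [  0.         429.50393708 183.00424781]
 [  0.           0.           1.        ]] [ 1.30727886 -0.39322461  0.83603168] [0.36562303 0.22753933 0.47437418 0.76779867] ['frame', 'mtx', 'origin', 'orientation']
top [[440.97289803   0.         252.78104917]
 [  0.         440.97289803 189.22773844]
 [  0.           0.           1.        ]] [0.38044766 0.02004197 1.12450148] [-0.0328331   0.03896931  0.71425435 -0.69802873] ['frame', 'mtx', 'origin', 'orientation']
```

View pics/scene0.png

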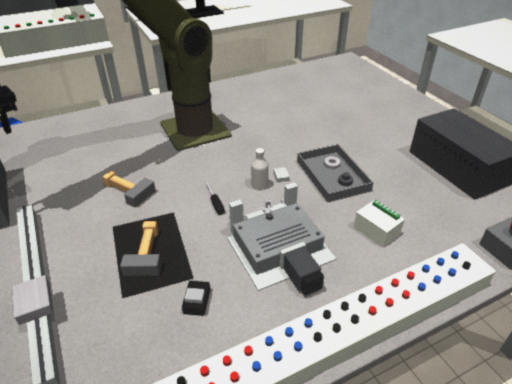

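View pics/top0.png

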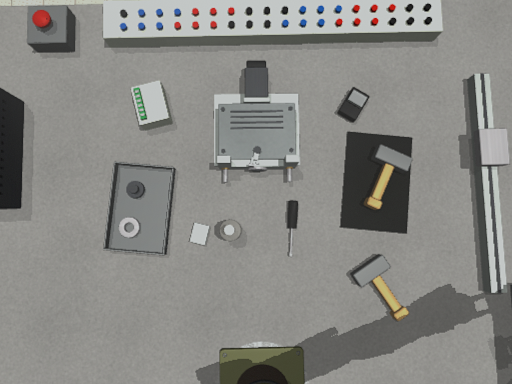

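```bash
cat > h.py <<'E'
import numpy as np, cv2
from scipy.spatial.transform import Rotation as R
def ray(s,u,v):
    d=np.linalg.inv(s["mtx"])@np.array([u,v,1.0]); d=np.array([d[0],-d[1],-d[2]])
    return np.array(s["origin"]),R.from_quat(s["orientation"]).apply(d)
def onplane(s,u,v,z):
    o,d=ray(s,u,v); return o+d*(z-o[2])/d[2]
def proj(s,p):
    c=R.from_quat(s["orientation"]).inv().apply(np.array(p)-np.array(s["origin"]))
    q=s["mtx"]@np.array([c[0],-c[1],-c[2]]); return q[:2]/q[2]
def crop(s,name,u0,v0,u1,v1,k):
    c=cv2.resize(s["frame"][v0:v1,u0:u1],None,fx=k,fy=k,interpolation=cv2.INTER_CUBIC); cv2.imwrite(name,c)
E
python3 - <<'E'
from plant import r
from h import *
import pickle
a=r.snapshot("top");b=r.snapshot("scene")
pickle.dump((a,b),open("s0.pkl","wb"))
crop(a,"pics/c1.png",330,120,430,330,2.8) 
crop(a,"pics/c2.png",200,55,315,195,4.2)
crop(b,"pics/c3.png",215,170,340,300,4.5)
E
```

```text
(no output)
```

View pics/c1.png

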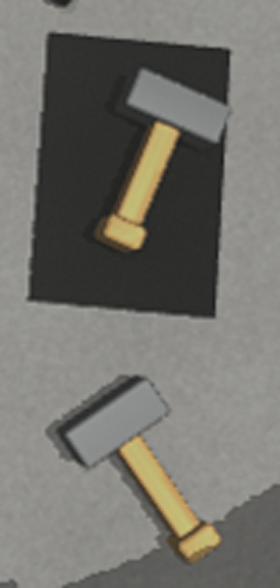

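View pics/c2.png

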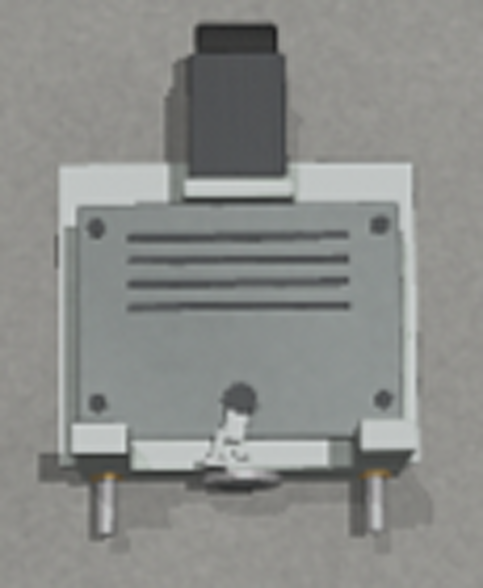

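View pics/c3.png

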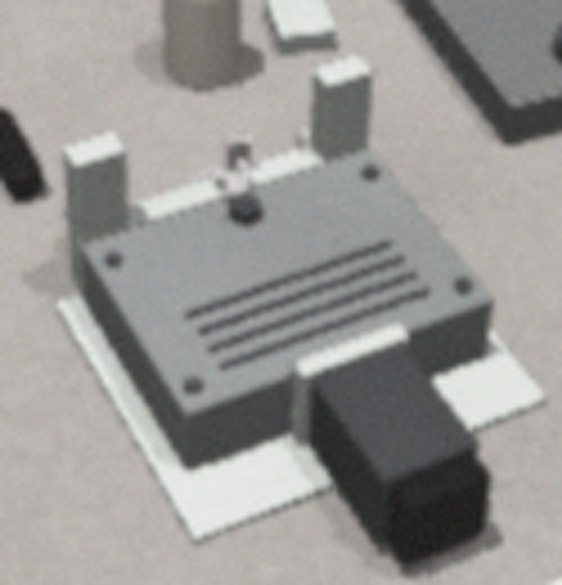

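```bash
python3 - <<'E'
from h import *
import pickle
a,b=pickle.load(open("s0.pkl","rb"))
f=lambda u,v,k=4.2,u0=200,v0=55:((u+.5)/k-.5+u0,(v+.5)/k-.5+v0)
g=lambda u,v:f(u,v,4.5,215,170)
for n,p in dict(sLf=(97,229),sRf=(380,225),sLn=(97,403),sRn=(383,400),cLf=(78,205),cRf=(398,202)).items(): print(n,onplane(a,*f(*p),.055).round(4))
print("scene screws")
for n,p in dict(sRn=(113,260),sLn=(370,173),sRf=(193,385),sLf=(463,285)).items(): print(n,onplane(b,*g(*p),.055).round(4))
for n,p in dict(eL=(99.5,438),eR=(387.5,434)).items(): print(n,onplane(a,*f(*p),.115).round(4))
for n,p in dict(eL=(343,70),eR=(96,148)).items(): print(n,onplane(b,*g(*p),.115).round(4))
m=lambda u,v:f(u,v,2.8,330,120)
for n,p,z in [("matTL",(48,33),.003),("matTR",(230,49),.003),("matBR",(214,317),.003),("matBL",(29,299),.003),
 ("hd1",(144,68),.043),("hd2",(231,108),.043),("hd3",(218,143),.043),("hd4",(129,105),.043),
 ("gripend",(122,226),.043),("handle_mid",(148,165),.037)]: print(n,onplane(a,*m(*p),z).round(4))
E
```

```text
sLf [0.6909 0.0794 0.055 ]
sRf [ 0.6897 -0.088   0.055 ]
sLn [0.5865 0.0811 0.055 ]
sRn [ 0.5847 -0.0864  0.055 ]
cLf [0.7056 0.0904 0.055 ]
cRf [ 0.7035 -0.0991  0.055 ]
scene screws
sRn [ 0.5834 -0.0872  0.055 ]
sLn [0.5857 0.081  0.055 ]
sRf [ 0.6878 -0.0882  0.055 ]
sLf [0.6896 0.0802 0.055 ]
eL [0.5554 0.0767 0.115 ]
eR [ 0.5541 -0.0823  0.115 ]
eL [0.5563 0.0761 0.115 ]
eR [ 0.5541 -0.0823  0.115 ]
matTL [ 0.6398 -0.2386  0.003 ]
matTR [ 0.6211 -0.4068  0.003 ]
matBR [ 0.3745 -0.3774  0.003 ]
matBL [ 0.3947 -0.2103  0.003 ]
hd1 [ 0.5969 -0.3137  0.043 ]
hd2 [ 0.5591 -0.3893  0.043 ]
hd3 [ 0.528  -0.3758  0.043 ]
hd4 [ 0.5638 -0.2985  0.043 ]
gripend [ 0.4562 -0.2868  0.043 ]
handle_mid [ 0.5105 -0.3144  0.037 ]
```

```bash
cat >> h.py <<'E'
UO=np.array([0.631,-0.0038]); UY=-0.011
def U(x,y):
    c,s=np.cos(UY),np.sin(UY); return UO+np.array([c*x-s*y,s*x+c*y])
def plan(st,xyz,yaw=None):
    Rt=R.from_quat(st["eef_rot"]); d=Rt.inv().apply(np.array(xyz)-st["tool_pos"])
    X=Rt.as_matrix()[:,0]; psi=np.arctan2(X[1],X[0])
    print("t",round(st["clock"],2),"pos",st["tool_pos"].round(4),"psi",round(psi,3),"tilt",Rt.as_matrix()[:,2].round(4),"q",st["q"].round(2),"F",st["contact_force"].round(1))
    print("dp total units",(d/0.025).round(2))
    if yaw is not None:
        goal=R.from_matrix(np.array([[np.cos(yaw),np.sin(yaw),0],[np.sin(yaw),-np.cos(yaw),0],[0,0,-1]]).T.T)
        w=(Rt.inv()*goal).as_rotvec(); print("turn total units",(w/(2*np.pi)).round(4))
E
python3 - <<'E'
from plant import r
from h import *
p=U(-.083,-.032); print(p, U(-.045,0),U(-.076,.08),U(-.076,-.08))
plan(r.get_state(),[*p,.16],np.pi+UY)
E
```

```text
[ 0.54765303 -0.03488508] [ 0.58600272 -0.00330501] [0.55588458 0.07703114] [ 0.55412462 -0.08295918]
t 0.2 pos [ 0.1755 -0.5995  0.2382] psi 0.285 tilt [-4.0e-04  1.1e-03 -1.0e+00] q [ 1.32  0.69 -0.19  1.57  0.16  0.9  -0.22] F [0.8 0.8 0.1]
dp total units [ 20.63 -17.49   3.15]
turn total units [-1.000e-04 -3.000e-04 -4.529e-01]
```

Call:
move_arm --turn '[[0, 0, 0], [0, 0, 0], [0, 0, 0], [0, 0, 0], [0, 0, 0], [0, 0, 0], [0, 0, 0], [0, 0, 0], [0, 0, 0], [0, 0, 0]]' --dp '[[0.5, -0.4, 0], [0.94, -0.8, 0], [0.94, -0.8, 0], [0.94, -0.8, 0], [0.94, -0.8, 0], [0.94, -0.8, 0], [0.94, -0.8, 0], [0.94, -0.8, 0], [0.94, -0.8, 0], [0.94, -0.8, 0]]' --jaw '[1, 1, 1, 1, 1, 1, 1, 1, 1, 1]' --newtons 20

```text
clock: 1.03
tool_pos: [0.3378, -0.3532, 0.2388]
eef_rot: [0.99, 0.142, 0.0, 0.0]
contact_force: [0.4, -0.1, 0.6]
opening: 0.271
```

Call:
move_arm --turn '[[0, 0, 0], [0, 0, 0], [0, 0, 0], [0, 0, 0], [0, 0, 0], [0, 0, 0], [0, 0, 0], [0, 0, 0], [0, 0, 0], [0, 0, 0]]' --dp '[[0.94, -0.8, 0], [0.94, -0.8, 0], [0.94, -0.8, 0], [0.94, -0.8, 0], [0.94, -0.8, 0], [0.94, -0.8, 0], [0.94, -0.8, 0], [0.94, -0.8, 0.3], [0.94, -0.8, 0.4], [0.94, -0.8, 0.4]]' --jaw '[1, 1, 1, 1, 1, 1, 1, 1, 1, 1]'

```text
clock: 1.87
tool_pos: [0.5074, -0.0952, 0.2111]
eef_rot: [0.99, 0.142, 0.0, 0.0]
contact_force: [-0.2, -0.8, -1.1]
opening: 0.004
```

Call:
move_arm --turn '[[0, 0, -0.0197], [0, 0, -0.0197], [0, 0, -0.0197], [0, 0, -0.0197], [0, 0, -0.0197], [0, 0, -0.0197], [0, 0, -0.0197], [0, 0, -0.0197], [0, 0, -0.0197], [0, 0, -0.0197]]' --dp '[[0.5, -0.4, 0], [0, 0, 0], [0, 0, 0], [0, 0, 0], [0, 0, 0], [0, 0, 0], [0, 0, 0], [0, 0, 0], [0, 0, 0], [0, 0, 0]]' --jaw '[1, 1, 1, 1, 1, 1, 1, 1, 1, 1]'

```text
clock: 2.7
tool_pos: [0.5157, -0.0836, 0.2112]
eef_rot: [0.722, 0.692, -0.0, 0.0]
contact_force: [-0.3, -0.8, -0.3]
opening: 0.006
```

Call:
move_arm --turn '[[0, 0, -0.0197], [0, 0, -0.0197], [0, 0, -0.0197], [0, 0, -0.0197], [0, 0, -0.0197], [0, 0, -0.0197], [0, 0, -0.0197], [0, 0, -0.0197], [0, 0, -0.0197], [0, 0, -0.0197]]' --dp '[[0, 0, 0], [0, 0, 0], [0, 0, 0], [0, 0, 0], [0, 0, 0], [0, 0, 0], [0, 0, 0], [0, 0, 0], [0, 0, 0], [0, 0, 0]]' --jaw '[1, 1, 1, 1, 1, 1, 1, 1, 1, 1]'

```text
clock: 3.53
tool_pos: [0.5157, -0.0837, 0.2111]
eef_rot: [0.187, 0.982, -0.0, -0.0]
contact_force: [-0.2, 0.3, -0.8]
opening: 0.006
```

```bash
python3 - <<'E'
from plant import r
from h import *
p=U(-.083,-.032)
s=r.get_state();plan(s,[*p,.07],np.pi+UY); print(s["opening"])
E
```

```text
t 3.53 pos [ 0.5157 -0.0837  0.2111] psi 2.766 tilt [-2.e-04 -3.e-04 -1.e+00] q [ 0.57  0.71 -0.84  1.88  0.69  0.87  0.57] F [-0.2  0.3 -0.8]
dp total units [-0.47  2.29  5.64]
turn total units [-0.0001 -0.     -0.058 ]
0.0061674189365150634
```

Call:
move_arm --turn '[[0, 0, -0.0193], [0, 0, -0.0193], [0, 0, -0.0193], [0, 0, 0], [0, 0, 0], [0, 0, 0], [0, 0, 0], [0, 0, 0]]' --dp '[[0, 0, 0], [0, 0, 0], [0, 0, 0], [-0.64, 0.98, 0.4], [-0.64, 0.98, 0.6], [0, 0, 1], [0, 0, 1], [0, 0, 0.6]]' --jaw '[1, 1, 1, 1, 1, 1, 1, 1]'

```text
clock: 4.2
tool_pos: [0.5477, -0.035, 0.1189]
eef_rot: [0.008, 1.0, -0.0, -0.001]
contact_force: [-0.4, -1.5, -0.0]
opening: 0.002
```

```bash
python3 - <<'E'
from plant import r
from h import *
p=U(-.083,-.032)
s=r.get_state();plan(s,[*p,.07],np.pi+UY)
b=r.snapshot("scene"); crop(b,"pics/d1.png",195,130,345,250,5)
a=r.snapshot("top"); crop(a,"pics/d2.png",200,100,315,215,5)
E
```

```text
t 4.2 pos [ 0.5477 -0.035   0.1189] psi 3.125 tilt [-2.7e-03 -6.0e-04 -1.0e+00] q [ 0.44  0.89 -0.81  1.88  0.91  0.8   0.67] F [-0.4 -1.5 -0. ]
dp total units [-0.    0.01  1.95]
turn total units [-0.0001 -0.0004 -0.0009]
```

View pics/d1.png

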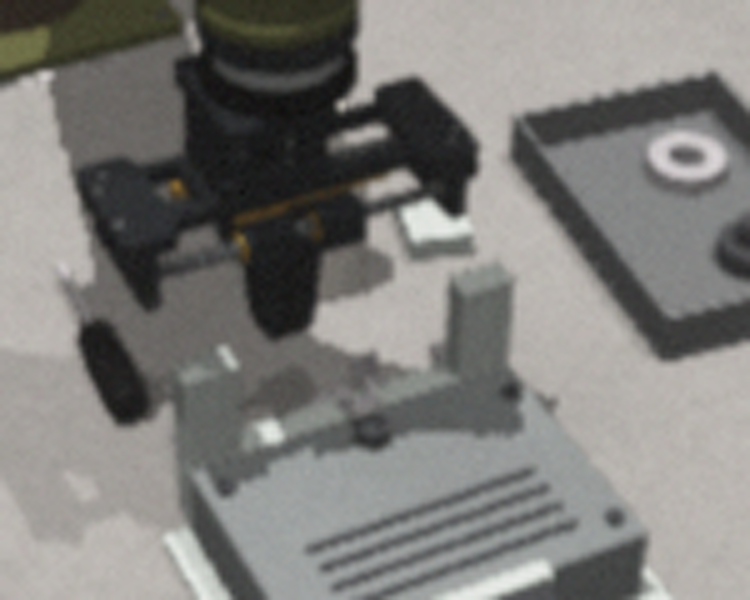

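View pics/d2.png

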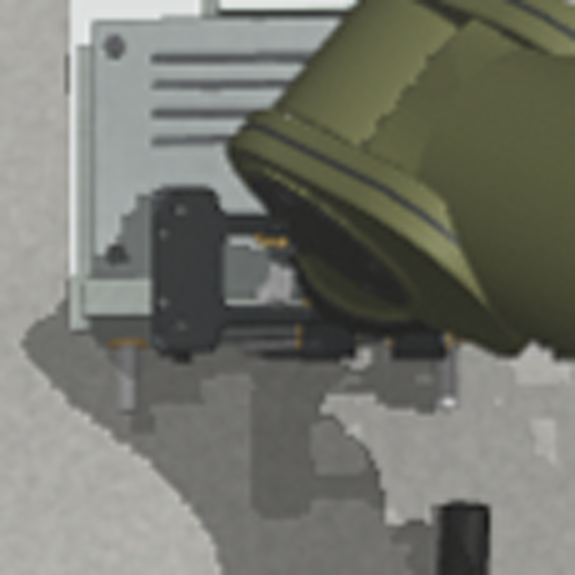

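Call:
move_arm --turn '[[0, 0, 0], [0, 0, 0], [0, 0, 0], [0, 0, 0], [0, 0, 0]]' --dp '[[0, 0, 0.7], [0, 0, 0.7], [0, 0, 0.56], [0, 0.28, 0], [0, 0.28, 0]]' --jaw '[1, 1, 1, 1, 1]'

```text
clock: 4.72
tool_pos: [0.5491, -0.0208, 0.0728]
eef_rot: [0.009, 1.0, 0.0, 0.0]
contact_force: [0.6, 0.2, 0.5]
opening: 0.007
```

Call:
move_arm --turn '[[0, 0, 0.0194], [0, 0, 0.0194], [0, 0, 0.0194], [0, 0, 0.0194]]' --dp '[[0.09, 0.186, 0], [0.09, 0.186, 0], [0.09, 0.186, 0], [0.09, 0.186, 0]]' --jaw '[1, 1, 1, 1]'

```text
clock: 5.05
tool_pos: [0.5446, -0.0004, 0.074]
eef_rot: [0.253, 0.968, 0.0, 0.001]
contact_force: [-0.5, -1.8, 0.5]
opening: 0.006
```

```bash
python3 - <<'E'
from plant import r
from h import *
p=U(-.083,-.018)
s=r.get_state();plan(s,[*p,.07],np.pi+UY)
# pivot in tool coords
Rt=R.from_quat(s["eef_rot"]); print(Rt.inv().apply(np.array([*U(-.045,0),.07])-s["tool_pos"]))
b=r.snapshot("scene"); crop(b,"pics/d3.png",195,130,345,250,5)
E
```

```text
t 5.05 pos [ 5.446e-01 -4.000e-04  7.400e-02] psi 2.631 tilt [ 2.4e-03 -2.0e-04 -1.0e+00] q [ 0.28  0.91 -0.63  1.92  0.92  0.63  0.1 ] F [-0.5 -1.8  0.5]
dp total units [-0.51 -0.65  0.16]
turn total units [ 0.0001  0.0004 -0.0795]
[-0.03753068  0.01767409  0.00414887]
```

View pics/d3.png

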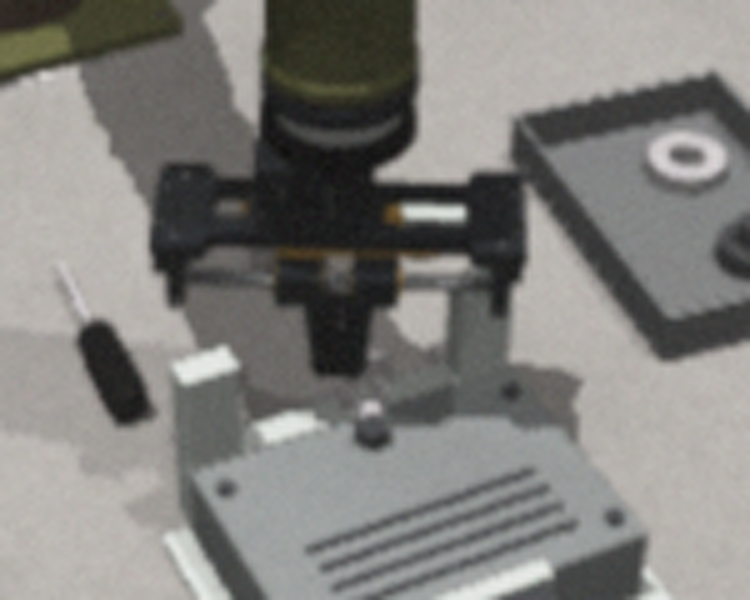

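```bash
python3 - <<'E'
from plant import r
from h import *
s=r.get_state(); Rt=R.from_quat(s["eef_rot"])
b=r.snapshot("scene")
for z in (.11,.12,.13,.14,.15):
  o=[]
  for sx in (-.037,0,.037):
    for sy in (-.0935,.0935):
      q=proj(b,[*(s["tool_pos"]+Rt.apply([sx,sy,0]))[:2],z]); o.append(((q-[195,130])*5).round(0))
  print(z,[tuple(x) for x in o])
print(((proj(b,s["tool_pos"])-[195,130])*5).round(0))
E
```

```text
0.11 [(np.float64(158.0), np.float64(352.0)), (np.float64(525.0), np.float64(364.0)), (np.float64(166.0), np.float64(306.0)), (np.float64(523.0), np.float64(317.0)), (np.float64(173.0), np.float64(262.0)), (np.float64(521.0), np.float64(272.0))]
0.12 [(np.float64(157.0), np.float64(338.0)), (np.float64(526.0), np.float64(349.0)), (np.float64(165.0), np.float64(291.0)), (np.float64(524.0), np.float64(302.0)), (np.float64(172.0), np.float64(247.0)), (np.float64(522.0), np.float64(258.0))]
0.13 [(np.float64(156.0), np.float64(323.0)), (np.float64(527.0), np.float64(334.0)), (np.float64(164.0), np.float64(276.0)), (np.float64(525.0), np.float64(288.0)), (np.float64(172.0), np.float64(232.0)), (np.float64(524.0), np.float64(243.0))]
0.14 [(np.float64(155.0), np.float64(308.0)), (np.float64(528.0), np.float64(319.0)), (np.float64(163.0), np.float64(261.0)), (np.float64(526.0), np.float64(272.0)), (np.float64(171.0), np.float64(218.0)), (np.float64(525.0), np.float64(228.0))]
0.15 [(np.float64(154.0), np.float64(292.0)), (np.float64(529.0), np.float64(304.0)), (np.float64(162.0), np.float64(246.0)), (np.float64(528.0), np.float64(257.0)), (np.float64(170.0), np.float64(203.0)), (np.float64(526.0), np.float64(213.0))]
[344. 362.]
```

Call:
move_arm --turn '[[0, 0, 0], [0, 0, 0.0194], [0, 0, 0.0194], [0, 0, 0.0194], [0, 0, 0.0194], [0, 0, 0.0194]]' --dp '[[0, 0, 0.18], [0.09, 0.186, 0], [0.09, 0.186, 0], [0.09, 0.186, 0], [0.09, 0.186, 0], [0.09, 0.186, 0]]' --jaw '[1, 1, 1, 1, 1, 1]'

```text
clock: 5.65
tool_pos: [0.5508, 0.0223, 0.0677]
eef_rot: [0.53, 0.848, -0.001, -0.0]
contact_force: [-1.6, -0.8, -0.7]
opening: 0.003
```

```bash
python3 - <<'E'
from plant import r
from h import *
p=U(-.083,-.018)
s=r.get_state();plan(s,[*p,.07],np.pi+UY)
Rt=R.from_quat(s["eef_rot"]); print(Rt.inv().apply(np.array([*U(-.045,0),.07])-s["tool_pos"]))
b=r.snapshot("scene"); crop(b,"pics/d4.png",195,130,345,250,5)
E
```

```text
t 5.65 pos [0.5508 0.0223 0.0677] psi 2.023 tilt [-0.0012 -0.0013 -1.    ] q [ 0.16  0.9  -0.48  1.9   0.78  0.54 -0.41] F [-1.6 -0.8 -0.7]
dp total units [-1.5  -0.86 -0.09]
turn total units [-3.000e-04 -1.000e-04 -1.762e-01]
[-0.0384244   0.02045566 -0.00235864]
```

View pics/d4.png

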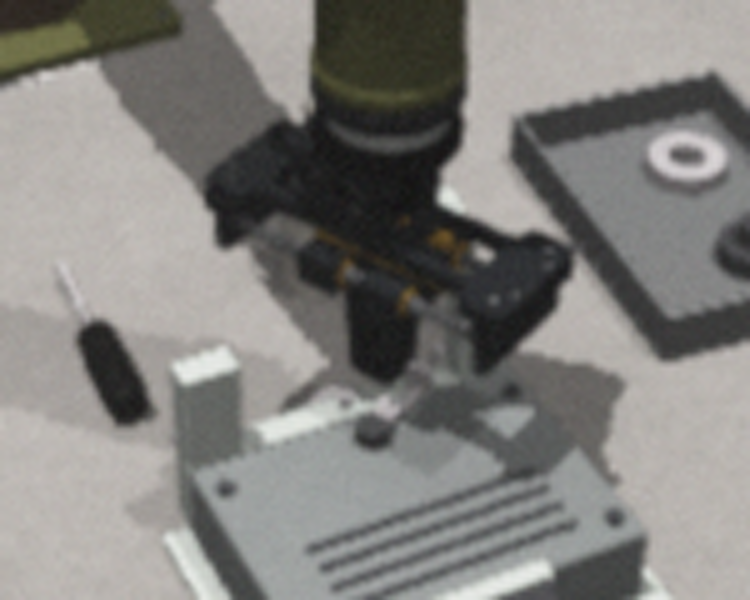

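Call:
move_arm --turn '[[0, 0, 0.0194], [0, 0, 0.0194], [0, 0, 0.0194], [0, 0, 0.0194], [0, 0, 0.0194], [0, 0, 0.0194], [0, 0, 0]]' --dp '[[0.09, 0.2, -0.04], [0.09, 0.2, 0], [0.09, 0.2, 0], [0.09, 0.2, 0], [0.09, 0.2, 0], [0.09, 0.2, 0], [0, 0.15, 0]]' --jaw '[1, 1, 1, 1, 1, 1, 1]'

```text
clock: 6.28
tool_pos: [0.5814, 0.0403, 0.0686]
eef_rot: [0.797, 0.604, -0.0, -0.001]
contact_force: [-1.8, 0.3, -0.8]
opening: 0.007
```

```bash
python3 - <<'E'
from plant import r
from h import *
p=U(-.083,-.018)
s=r.get_state();plan(s,[*p,.07],np.pi+UY)
Rt=R.from_quat(s["eef_rot"]); print(Rt.inv().apply(np.array([*U(-.045,0),.07])-s["tool_pos"]))
b=r.snapshot("scene"); crop(b,"pics/d5.png",195,130,345,250,5)
E
```

```text
t 6.28 pos [0.5814 0.0403 0.0686] psi 1.298 tilt [-1.4e-03  3.0e-04 -1.0e+00] q [ 0.04  0.89 -0.33  1.81  0.52  0.53 -0.9 ] F [-1.8  0.3 -0.8]
dp total units [-2.72 -0.63 -0.06]
turn total units [-2.000e-04 -2.000e-04 -2.916e-01]
[-0.04076703  0.0162107  -0.00143938]
```

View pics/d5.png

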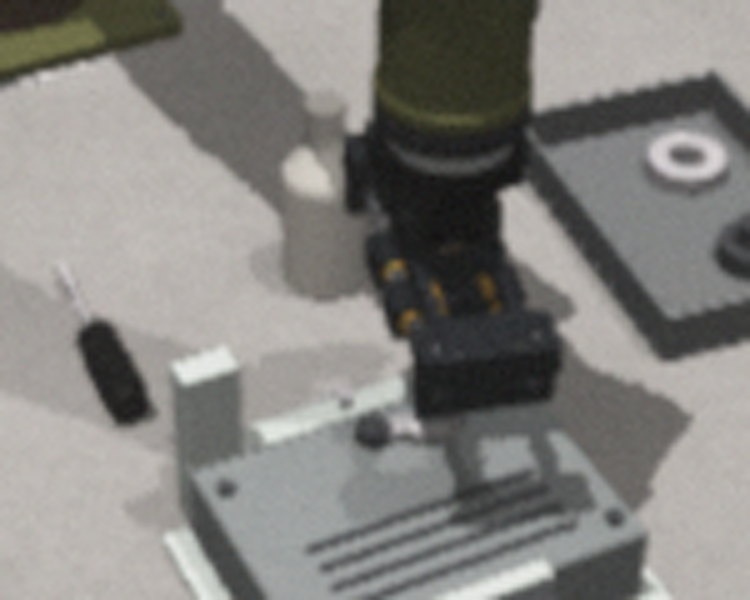

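Call:
move_arm --turn '[[0, 0, 0], [0, 0, 0], [0, 0, 0], [0, 0, 0], [0, 0, 0], [0, 0, 0]]' --dp '[[0, -0.2, 0], [0, 0, -0.8], [0, 0, -1], [0, 0, -1], [0, 0, -1], [0, 0, -0.2]]' --jaw '[1, 1, 1, 1, 1, 1]'

```text
clock: 6.83
tool_pos: [0.579, 0.0415, 0.1726]
eef_rot: [0.796, 0.605, 0.003, 0.002]
contact_force: [0.7, 0.1, -0.1]
opening: 0.003
```

```bash
python3 - <<'E'
from plant import r
from h import *
a=r.snapshot("top");b=r.snapshot("scene")
import pickle; pickle.dump((a,b),open("s1.pkl","wb"))
crop(a,"pics/e1.png",335,125,425,240,5)
crop(b,"pics/e2.png",100,200,210,300,6)
for s,n,box in ((a,"top",(335,125,425,240)),(b,"scene",(100,205,210,300))):
    f=s["frame"]; h=cv2.cvtColor(f,cv2.COLOR_BGR2HSV)
    m=np.zeros(h.shape[:2],np.uint8); x0,y0,x1,y1=box
    m[y0:y1,x0:x1]=cv2.inRange(h,(10,100,80),(35,255,255))[y0:y1,x0:x1]
    cs,_=cv2.findContours(m,cv2.RETR_EXTERNAL,cv2.CHAIN_APPROX_NONE); c=max(cs,key=cv2.contourArea)
    print(n,cv2.minAreaRect(c),cv2.boxPoints(cv2.minAreaRect(c)).round(1).tolist(), cv2.fitLine(c,cv2.DIST_L2,0,.01,.01).ravel())
plan(r.get_state(),[.5175,-.3216,.1],2.68)
E
```

```text
top ((387.6000671386719, 167.80001831054688), (10.733125686645508, 8.049844741821289), 26.56505012512207) [[381.0, 169.0], [384.6000061035156, 161.8000030517578], [394.20001220703125, 166.60000610351562], [390.6000061035156, 173.8000030517578]] [9.3871790e-01 3.4468633e-01 3.8783334e+02 1.6800000e+02]
scene ((147.95947265625, 237.2432403564453), (16.439895629882812, 34.68817901611328), 9.462323188781738) [[137.0, 253.0], [142.6999969482422, 218.8000030517578], [158.89999389648438, 221.5], [153.1999969482422, 255.6999969482422]] [  0.29961202  -0.95406115 147.1        236.75555   ]
t 6.93 pos [0.5777 0.0409 0.17  ] psi 1.298 tilt [ 3.3e-03  4.0e-04 -1.0e+00] q [ 0.09  0.74 -0.42  1.77  0.43  0.72 -0.83] F [ 0.4 -0.8 -0.4]
dp total units [-14.62   1.57   2.79]
turn total units [ 5.000e-04  2.000e-04 -2.199e-01]
```

View pics/e1.png

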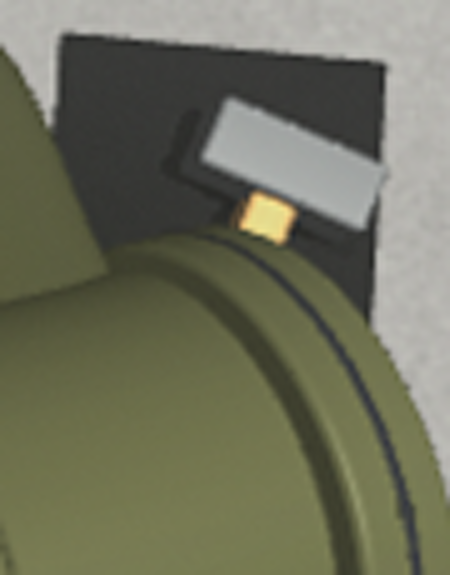

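View pics/e2.png

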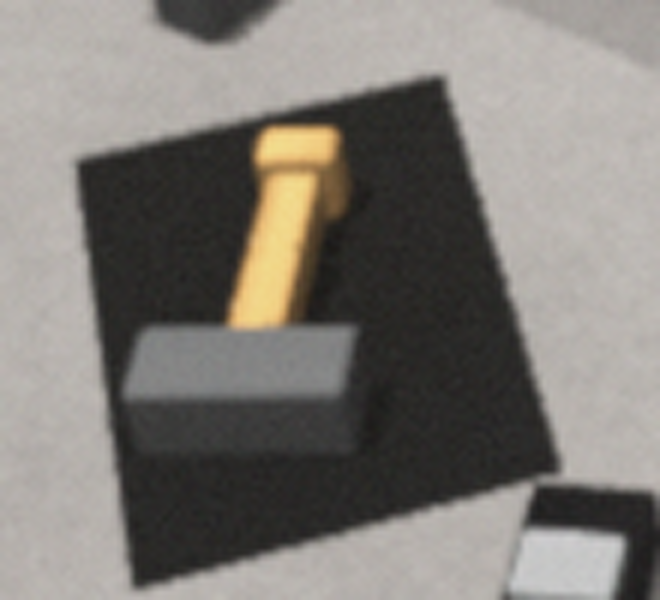

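```bash
python3 - <<'E'
from h import *
import pickle
a,b=pickle.load(open("s1.pkl","rb")); a0,_=pickle.load(open("s0.pkl","rb"))
g=lambda u,v:((u+.5)/6-.5+100,(v+.5)/6-.5+200)
P=lambda u,v,z:onplane(b,*g(u,v),z)[:2]
H=np.array([P(*p,.043) for p in((146,327),(358,326),(347,400),(123,400))]);E=np.array([P(*p,.043) for p in((260,128),(338,128),(337,165),(256,168))])
print(H.round(4),H.mean(0),E.mean(0)); d=H.mean(0)-E.mean(0); print(np.linalg.norm(d),np.arctan2(d[1],d[0]))
hm=(P(265,172,.037)+P(318,172,.037))/2; hn=(P(229,327,.037)+P(300,327,.037))/2; print(hm,hn)
f=lambda u,v:((u+.5)/5-.5+335,(v+.5)/5-.5+125)
Ht=np.array([onplane(a,*f(*p),.043)[:2] for p in((229,95),(387,166),(365,231),(200,160))]);print(Ht.round(4),Ht.mean(0))
v=Ht[0]-Ht[1]+Ht[3]-Ht[2]; print("yaw from head long edge",np.arctan2(v[1],v[0])-np.pi/2)
M=[P(78,161,.003),P(443,76,.003),P(558,468,.003),P(134,588,.003)];print(np.mean(M,0))
fr=a0["frame"]; h=cv2.cvtColor(fr,cv2.COLOR_BGR2HSV); m=np.zeros(h.shape[:2],np.uint8); m[150:215,360:400]=cv2.inRange(h,(10,100,80),(35,255,255))[150:215,360:400]
ys,xs=np.nonzero(m); W=np.array([onplane(a0,x,y,.037)[:2] for x,y in zip(xs,ys)]); c=W.mean(0); ev=np.linalg.svd(W-c)[2][0]; print("handle centroid",c,ev,np.arctan2(-ev[1],-ev[0]),np.arctan2(ev[1],ev[0]))
E
```

```text
[[ 0.529  -0.3732]
 [ 0.5672 -0.296 ]
 [ 0.6029 -0.3109]
 [ 0.5632 -0.3901]] [ 0.5655724  -0.34255375] [ 0.4545064  -0.28997193]
0.12288410432516972 -0.44216542743424425
[ 0.46202472 -0.2958125 ] [ 0.54493984 -0.32965888]
[[ 0.5979 -0.3119]
 [ 0.5603 -0.3889]
 [ 0.5279 -0.376 ]
 [ 0.5654 -0.2957]] [ 0.56284389 -0.34312926]
yaw from head long edge -0.4456498780030509
[ 0.50800684 -0.30866807]
handle centroid [ 0.49073188 -0.30791012] [-0.90600748  0.42326167] -0.4370423494192218 2.7045503041705716
```

Call:
move_arm --turn '[[0, 0, 0], [0, 0, 0], [0, 0, 0], [0, 0, 0], [0, 0, 0], [0, 0, 0], [0, 0, 0], [0, 0, 0], [0, 0, 0], [0, 0, 0]]' --dp '[[-0.5, 0.1, 0], [-1, 0.1, 0], [-1, 0.1, 0], [-1, 0.1, 0], [-1, 0.1, 0], [-1, 0.1, 0], [-1, 0.1, 0], [-1, 0.1, 0], [-1, 0.1, 0], [-1, 0.1, 0]]' --jaw '[0.5, -0.3, -0.3, -0.3, -0.3, -0.3, -0.3, -0.3, -0.3, -0.3]'

```text
clock: 7.77
tool_pos: [0.5344, -0.1966, 0.1668]
eef_rot: [0.797, 0.604, -0.001, -0.001]
contact_force: [0.6, -0.3, -0.1]
opening: 0.649
```

Call:
move_arm --turn '[[0, 0, 0], [0, 0, 0], [0, 0, 0], [0, 0, 0], [0, 0, 0], [0, 0, -0.0186], [0, 0, -0.0186], [0, 0, -0.0186], [0, 0, -0.0186], [0, 0, -0.0186]]' --dp '[[-1, 0.1, 0], [-1, 0.1, 0], [-1, 0.1, 0], [-1, 0.1, 0], [-1, 0.1, 0], [0, 0, 0], [0, 0, 0], [0, 0, 0], [0, 0, 0], [0, 0, 0]]' --jaw '[-0.3, -0.3, -0.3, -0.3, -0.3, -0.3, -0.3, -0.3, -0.3, -0.3]'

```text
clock: 8.6
tool_pos: [0.5127, -0.3189, 0.1666]
eef_rot: [0.587, 0.81, -0.001, -0.002]
contact_force: [-0.2, 1.4, 0.1]
opening: 0.648
```

Call:
move_arm --turn '[[0, 0, -0.0186], [0, 0, -0.0186], [0, 0, -0.0186], [0, 0, -0.0186], [0, 0, -0.0186], [0, 0, -0.0186], [0, 0, -0.0186], [0, 0, 0]]' --dp '[[0, 0, 0], [0, 0, 0], [0, 0, 0], [0, 0, 0], [0, 0, 0], [0, 0, 0], [0, 0, 0], [0, 0, 0]]' --jaw '[-0.3, -0.3, -0.3, -0.3, -0.3, -0.3, -0.3, -0.3]'

```text
clock: 9.27
tool_pos: [0.5128, -0.3189, 0.1665]
eef_rot: [0.218, 0.976, 0.0, -0.002]
contact_force: [0.7, 1.3, 0.7]
opening: 0.65
```

```bash
python3 - <<'E'
from plant import r
from h import *
s=r.get_state();plan(s,[.5187,-.3214,.011],2.697);print(s["opening"])
E
```

```text
t 9.27 pos [ 0.5128 -0.3189  0.1665] psi 2.702 tilt [-0.0032  0.0015 -1.    ] q [ 0.93  0.88 -0.85  1.68  0.78  0.96  0.91] F [0.7 1.3 0.7]
dp total units [-0.28  0.01  6.22]
turn total units [ 0.     -0.0006  0.0007]
0.6495039974483664
```

```bash
python3 - <<'E'
from plant import r
from h import *
s=r.get_state();plan(s,[.5295,-.3266,.011],2.697)
E
```

```text
t 9.27 pos [ 0.5128 -0.3189  0.1665] psi 2.702 tilt [-0.0032  0.0015 -1.    ] q [ 0.93  0.88 -0.85  1.68  0.78  0.96  0.91] F [0.7 1.3 0.7]
dp total units [-0.76  0.    6.22]
turn total units [ 0.     -0.0006  0.0007]
```

Call:
move_arm --turn '[[0, 0, 0], [0, 0, 0], [0, 0, 0], [0, 0, 0], [0, 0, 0], [0, 0, 0], [0, 0, 0], [0, 0, 0]]' --dp '[[-0.76, 0, 0.5], [0, 0, 1], [0, 0, 1], [0, 0, 1], [0, 0, 1], [0, 0, 0.8], [0, 0, 0.5], [0, 0, 0]]' --jaw '[-0.3, -0.3, -0.3, -0.3, -0.3, -0.3, -0.3, -0.3]'

```text
clock: 9.93
tool_pos: [0.5291, -0.3259, 0.0201]
eef_rot: [0.221, 0.975, 0.0, -0.003]
contact_force: [0.8, -0.3, 1.1]
opening: 0.654
```

```bash
python3 - <<'E'
from plant import r
from h import *
s=r.get_state();plan(s,[.5295,-.3266,.011],2.697)
b=r.snapshot("scene"); crop(b,"pics/f1.png",90,170,220,300,5)
E
```

```text
t 9.93 pos [ 0.5291 -0.3259  0.0201] psi 2.697 tilt [-0.0059  0.0019 -1.    ] q [ 0.85  1.09 -0.71  1.68  0.97  0.78  0.79] F [ 0.8 -0.3  1.1]
dp total units [-0.03 -0.02  0.37]
turn total units [-0.0001 -0.001  -0.    ]
```

View pics/f1.png

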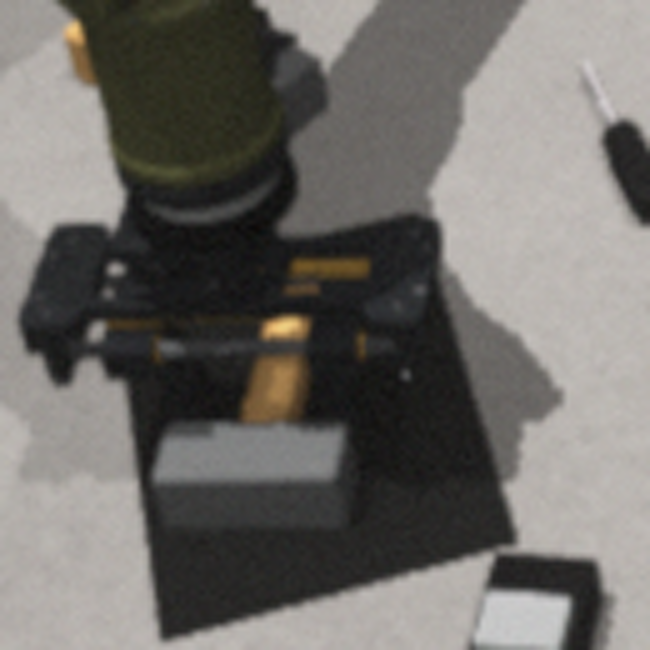

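Call:
move_arm --turn '[[0, 0, 0], [0, 0, 0], [0, 0, 0], [0, 0, 0], [0, 0, 0], [0, 0, 0], [0, 0, 0]]' --dp '[[0, 0, 0.32], [0, 0, 0], [0, 0, 0], [0, 0, 0], [0, 0, 0], [0, 0, 0], [0, 0, 0]]' --jaw '[-0.3, 0.6, 1, 1, 1, 1, 1]' --newtons 60

```text
clock: 10.57
tool_pos: [0.532, -0.3267, 0.0163]
eef_rot: [0.22, 0.975, -0.0, 0.0]
contact_force: [-0.3, -0.8, 2.4]
opening: 0.267
```

```bash
python3 - <<'E'
from plant import r
from h import *
s=r.get_state();plan(s,[.5295,-.3266,.15],np.pi/2);print(s["opening"]*88)
E
```

```text
t 10.57 pos [ 0.532  -0.3267  0.0163] psi 2.698 tilt [ 4.e-04 -9.e-04 -1.e+00] q [ 0.85  1.09 -0.71  1.68  0.98  0.77  0.78] F [-0.3 -0.8  2.4]
dp total units [ 0.09 -0.04 -5.35]
turn total units [-0.      0.0002  0.1794]
23.494827118836973
```

Call:
move_arm --turn '[[0, 0, 0], [0, 0, 0], [0, 0, 0], [0, 0, 0], [0, 0, 0], [0, 0, 0], [0, 0, 0], [0, 0, 0]]' --dp '[[0, 0, -0.3], [0, 0, -0.8], [0, 0, -1], [0, 0, -1], [0, 0, -1], [0, 0, -1], [0, 0, -1], [0, 0, -0.1]]' --jaw '[1, 1, 1, 1, 1, 1, 1, 1]'

```text
clock: 11.23
tool_pos: [0.5342, -0.3263, 0.1752]
eef_rot: [0.22, 0.976, -0.0, 0.003]
contact_force: [1.0, 0.7, -4.0]
opening: 0.269
```

Call:
move_arm --turn '[[0, 0, 0.0181], [0, 0, 0.0181], [0, 0, 0.0181], [0, 0, 0.0181], [0, 0, 0.0181], [0, 0, 0.0181], [0, 0, 0.0181], [0, 0, 0.0181], [0, 0, 0.0181], [0, 0, 0.0181]]' --dp '[[0, 0, 0], [0, 0, 0], [0, 0, 0], [0, 0, 0], [0, 0, 0], [0, 0, 0], [0, 0, 0], [0, 0, 0], [0, 0, 0], [0, 0, 0]]' --jaw '[1, 1, 1, 1, 1, 1, 1, 1, 1, 1]'

```text
clock: 12.07
tool_pos: [0.5307, -0.3258, 0.1691]
eef_rot: [0.712, 0.702, -0.001, -0.001]
contact_force: [-0.7, 0.5, -3.3]
opening: 0.267
```

```bash
python3 - <<'E'
from plant import r
from h import *
s=r.get_state();plan(s,[.623,-.045,.165],np.pi/2+UY);print(s["opening"]*88)
b=r.snapshot("scene"); cv2.imwrite("pics/g1.png",b["frame"])
plan(r.get_state(),[.623,-.045,.165],np.pi/2+UY)
E
```

```text
t 12.07 pos [ 0.5307 -0.3258  0.1691] psi 1.556 tilt [-0.0026  0.0011 -1.    ] q [ 0.78  0.82 -0.56  1.62  0.54  0.86 -0.02] F [-0.7  0.5 -3.3]
dp total units [11.29  3.52  0.17]
turn total units [-0.0004 -0.0002 -0.0006]
23.452960214720775
t 12.12 pos [ 0.531  -0.3256  0.1693] psi 1.551 tilt [-2.2e-03  9.0e-04 -1.0e+00] q [ 0.78  0.82 -0.56  1.62  0.54  0.86 -0.02] F [-0.2  0.5 -3.6]
dp total units [11.3   3.46  0.17]
turn total units [-0.0004 -0.0001 -0.0014]
```

View pics/g1.png

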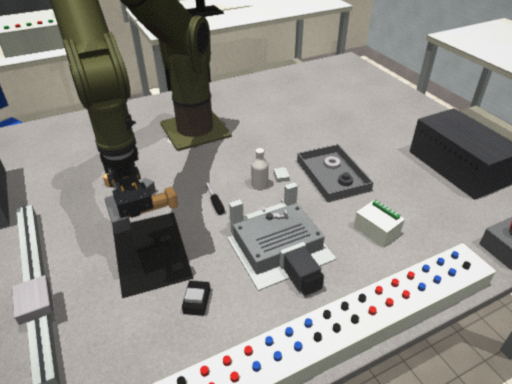

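Call:
move_arm --turn '[[0, 0, 0], [0, 0, 0], [0, 0, 0], [0, 0, 0], [0, 0, 0], [0, 0, 0], [0, 0, 0], [0, 0, 0], [0, 0, 0], [0, 0, 0]]' --dp '[[0.5, 0.3, 0], [0.9, 0.4, 0], [1, 0.4, 0], [1, 0.4, 0], [1, 0.4, 0], [1, 0.4, 0], [1, 0.4, 0], [1, 0.4, 0], [1, 0.3, 0], [1, 0.1, 0]]' --jaw '[1, 1, 1, 1, 1, 1, 1, 1, 1, 1]'

```text
clock: 12.95
tool_pos: [0.6226, -0.0889, 0.17]
eef_rot: [0.709, 0.705, 0.001, -0.0]
contact_force: [0.8, 0.0, -3.9]
opening: 0.267
```

Call:
move_arm --turn '[[0, 0, 0], [0, 0, 0], [0, 0, 0], [0, 0, 0]]' --dp '[[1, 0, 0], [0.6, 0, 0], [0.3, 0, 0], [0, 0, 0]]' --jaw '[1, 1, 1, 1]'

```text
clock: 13.28
tool_pos: [0.6219, -0.0418, 0.1705]
eef_rot: [0.709, 0.705, 0.0, -0.001]
contact_force: [0.2, 0.2, -2.4]
opening: 0.262
```

```bash
python3 - <<'E'
from plant import r
from h import *
s=r.get_state();plan(s,[.623,-.045,.165],np.pi/2+UY);print(s["opening"]*88)
b=r.snapshot("scene"); crop(b,"pics/g2.png",200,120,350,270,4)
a=r.snapshot("top"); crop(a,"pics/g3.png",190,60,340,210,4)
import pickle; pickle.dump((a,b,r.get_state()),open("s2.pkl","wb"))
plan(r.get_state(),[.623,-.045,.165],np.pi/2+UY)
E
```

```text
t 13.28 pos [ 0.6219 -0.0418  0.1705] psi 1.566 tilt [-5.0e-04  1.4e-03 -1.0e+00] q [ 0.28  0.81 -0.53  1.62  0.51  0.85 -0.46] F [ 0.2  0.2 -2.4]
dp total units [-0.13  0.05  0.22]
turn total units [-0.0001 -0.0002  0.001 ]
23.076100349267147
t 13.38 pos [ 0.6219 -0.0464  0.1704] psi 1.56 tilt [-7.e-04 -2.e-03 -1.e+00] q [ 0.28  0.81 -0.52  1.62  0.51  0.85 -0.46] F [-0.  -1.5 -3.5]
dp total units [0.06 0.04 0.21]
turn total units [-0.0001  0.0003  0.0001]
```

View pics/g2.png

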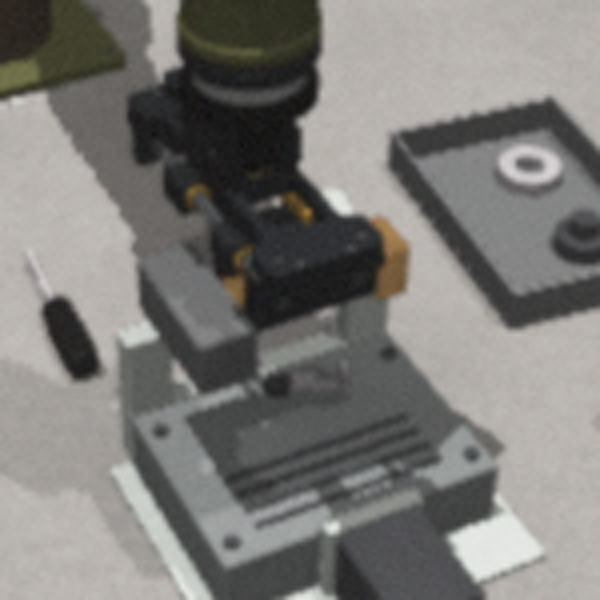

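View pics/g3.png

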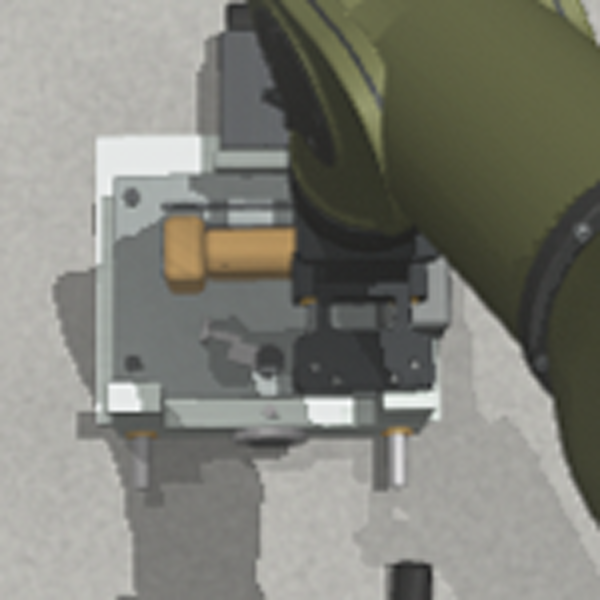

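```bash
python3 - <<'E'
from h import *
import pickle
a,b,s=pickle.load(open("s2.pkl","rb"))
f=lambda u,v:((u+.5)/4-.5+190,(v+.5)/4-.5+60)
g=lambda u,v:((u+.5)/4-.5+200,(v+.5)/4-.5+120)
for z in (.19,.2,.21):
  print(z,"top: headright",onplane(a,*f(447,300),z).round(4)[:2],"head -x corner",onplane(a,*f(446,332),z).round(4)[:2],"flare",onplane(a,*f(165,218),z).round(4)[:2],onplane(a,*f(165,280),z).round(4)[:2])
  print("scene nearTL,TR,farL,farR",[onplane(b,*g(*p),z).round(4)[:2].tolist() for p in((197,348),(256,328),(140,262),(190,243))])
t=s["tool_pos"]
for zt in (.19,.195,.2,.205):
  print(zt,[((proj(b,[.622+dx,-.084+dy,z])-[200,120])*4).round(0).tolist() for dx,dy,z in((.045,-.019,zt),(.045,.019,zt),(-.045,-.019,zt),(.045,-.019,zt-.04),(.045,.019,zt-.04))])
E
```

```text
0.19 top: headright [ 0.5917 -0.0969] head -x corner [ 0.5742 -0.0957] flare [0.6402 0.0544] [0.606  0.0551]
scene nearTL,TR,farL,farR [[0.6581, -0.0945], [0.6579, -0.0573], [0.5743, -0.0919], [0.5713, -0.0577]]
0.2 top: headright [ 0.5895 -0.0956] head -x corner [ 0.5721 -0.0945] flare [0.6375 0.0541] [0.6036 0.0547]
scene nearTL,TR,farL,farR [[0.6682, -0.0991], [0.6679, -0.0625], [0.5856, -0.0966], [0.5827, -0.0628]]
0.21 top: headright [ 0.5872 -0.0944] head -x corner [ 0.57   -0.0932] flare [0.6347 0.0537] [0.6012 0.0543]
scene nearTL,TR,farL,farR [[0.6782, -0.1037], [0.678, -0.0677], [0.5969, -0.1013], [0.594, -0.068]]
0.19 [[189.0, 361.0], [250.0, 340.0], [123.0, 268.0], [190.0, 413.0], [249.0, 392.0]]
0.195 [[188.0, 354.0], [250.0, 334.0], [123.0, 262.0], [190.0, 406.0], [249.0, 386.0]]
0.2 [[188.0, 347.0], [250.0, 327.0], [123.0, 255.0], [190.0, 400.0], [249.0, 379.0]]
0.205 [[188.0, 341.0], [250.0, 320.0], [122.0, 249.0], [189.0, 393.0], [250.0, 373.0]]
```

Call:
move_arm --turn '[[0, 0, 0], [0, 0, 0], [0, 0, 0], [0, 0, 0], [0, 0, 0], [0, 0, 0]]' --dp '[[-0.2, 0, 0.5], [0, 0, 0.8], [0, 0, 0.8], [0, 0, 0.6], [0, 0, 0.3], [0, 0, 0]]' --jaw '[1, 1, 1, 1, 1, 1]'

```text
clock: 13.88
tool_pos: [0.6204, -0.052, 0.0931]
eef_rot: [0.711, 0.703, -0.002, -0.001]
contact_force: [0.3, 0.1, -3.8]
opening: 0.264
```

```bash
cat > look.py <<'E'
import sys
from plant import r
from h import *
n=sys.argv[1]
for i in range(2):
    s=r.get_state(); print(round(s["clock"],2),s["tool_pos"].round(4),"F",s["contact_force"].round(1),"tilt",R.from_quat(s["eef_rot"]).as_matrix()[:,2].round(3))
    im=r.snapshot(["scene","top"][i])
    crop(im,f"pics/{n}_{i}.png",*[(215,160,325,270),(205,100,305,200)][i],6)
E
python3 look.py k1
```

```text
13.88 [ 0.6204 -0.052   0.0931] F [ 0.3  0.1 -3.8] tilt [-0.004 -0.001 -1.   ]
13.93 [ 0.6214 -0.0513  0.0946] F [ 0.5  0.3 -3.9] tilt [-0.002 -0.001 -1.   ]
```

View pics/k1_0.png

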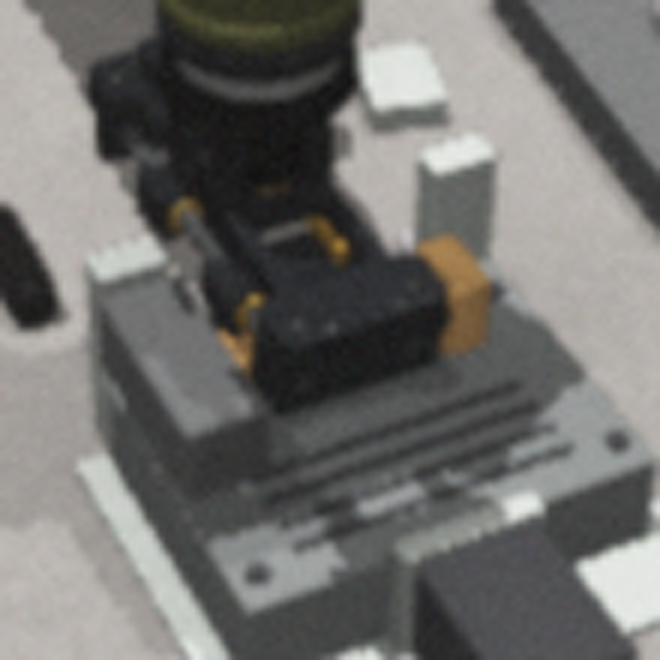

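View pics/k1_1.png

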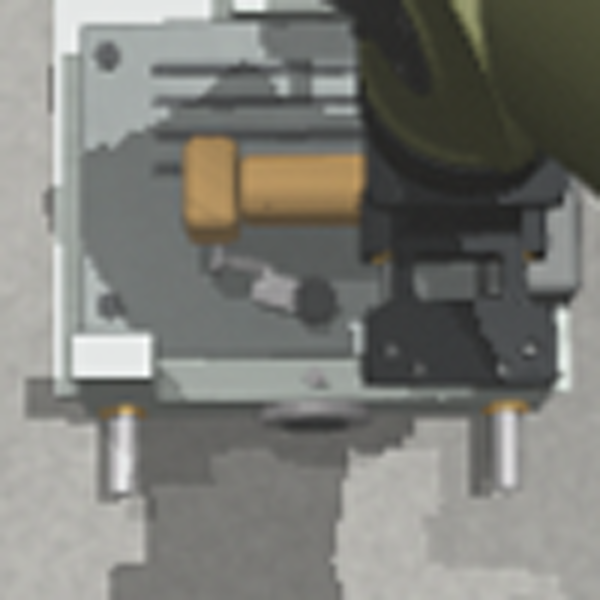

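Call:
move_arm --turn '[[0, 0, 0], [0, 0, 0], [0, 0, 0], [0, 0, 0], [0, 0, 0]]' --dp '[[0, -0.2, 0], [0, -0.2, 0], [0, -0.1, 0], [0, -0.1, 0], [0, 0, 0]]' --jaw '[1, 1, 1, 1, 1]'

```text
clock: 14.4
tool_pos: [0.6082, -0.0496, 0.0966]
eef_rot: [0.71, 0.704, 0.001, 0.001]
contact_force: [2.1, -0.1, -3.9]
opening: 0.269
```

Call:
move_arm --turn '[[0, 0, 0], [0, 0, 0]]' --dp '[[0, -0.1, 0], [0, 0, 0]]' --jaw '[1, 1]'

```text
clock: 14.57
tool_pos: [0.6078, -0.0494, 0.0969]
eef_rot: [0.71, 0.704, 0.003, 0.002]
contact_force: [6.9, 0.3, -3.9]
opening: 0.269
```

```bash
python3 look.py k2
```

```text
14.57 [ 0.6078 -0.0494  0.0969] F [ 6.9  0.3 -3.9] tilt [ 0.007  0.    -1.   ]
14.62 [ 0.6078 -0.0494  0.0968] F [ 6.  -0.7 -3.8] tilt [ 0.007  0.    -1.   ]
```

View pics/k2_0.png

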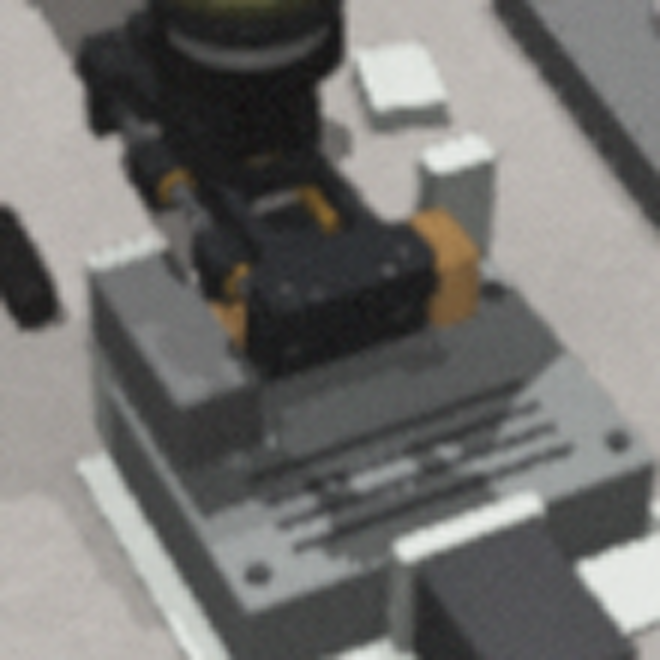

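View pics/k2_1.png

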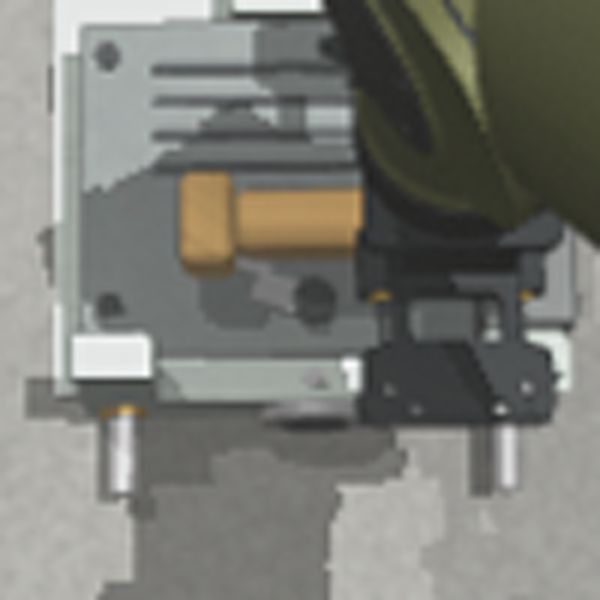

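Call:
move_arm --turn '[[0, 0, 0], [0, 0, 0], [0, 0, 0], [0, 0, 0]]' --dp '[[0, -0.08, 0], [0, -0.08, 0], [0, -0.08, 0], [0, 0, 0]]' --jaw '[1, 1, 1, 1]'

```text
clock: 15.0
tool_pos: [0.6034, -0.0495, 0.0971]
eef_rot: [0.711, 0.704, 0.004, 0.003]
contact_force: [8.4, -1.5, -5.2]
opening: 0.267
```

Call:
move_arm --turn '[[0, 0, 0], [0, 0, 0], [0, 0, 0]]' --dp '[[0, -0.08, 0], [0, -0.08, 0], [0, 0, 0]]' --jaw '[1, 1, 1]'

```text
clock: 15.25
tool_pos: [0.5996, -0.0495, 0.0971]
eef_rot: [0.711, 0.704, 0.004, 0.003]
contact_force: [9.0, -1.0, -5.4]
opening: 0.266
```

```bash
python3 look.py k3
```

```text
15.25 [ 0.5996 -0.0495  0.0971] F [ 9.  -1.  -5.4] tilt [ 0.01   0.001 -1.   ]
15.3 [ 0.5995 -0.0495  0.0971] F [ 8.3 -1.1 -4.9] tilt [ 0.01   0.001 -1.   ]
```

View pics/k3_1.png

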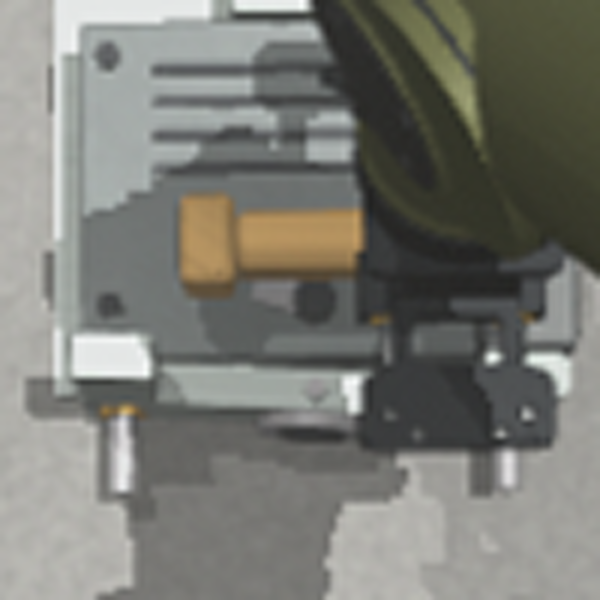

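Call:
move_arm --turn '[[0, 0, 0], [0, 0, 0], [0, 0, 0], [0, 0, 0], [0, 0, 0], [0, 0, 0], [0, 0, 0], [0, 0, 0], [0, 0, 0], [0, 0, 0]]' --dp '[[0, 0.6, 0], [0, 0.6, -0.3], [0.6, 0, 0], [1, 0, 0], [1, 0, 0], [1, 0, 0], [1, 0, 0], [1, 0, 0], [0.78, 0, 0], [0, 0, 0.3]]' --jaw '[1, 1, 1, 1, 1, 1, 1, 1, 1, 1]'

```text
clock: 16.18
tool_pos: [0.6259, 0.1181, 0.0973]
eef_rot: [0.708, 0.706, 0.003, -0.002]
contact_force: [0.1, 1.0, -3.3]
opening: 0.265
```

```bash
python3 look.py k4
```

```text
16.18 [0.6259 0.1181 0.0973] F [ 0.1  1.  -3.3] tilt [ 0.002  0.007 -1.   ]
16.23 [0.6248 0.1139 0.0948] F [ 0.1 -0.5 -5.3] tilt [-0.002  0.003 -1.   ]
```

View pics/k4_0.png

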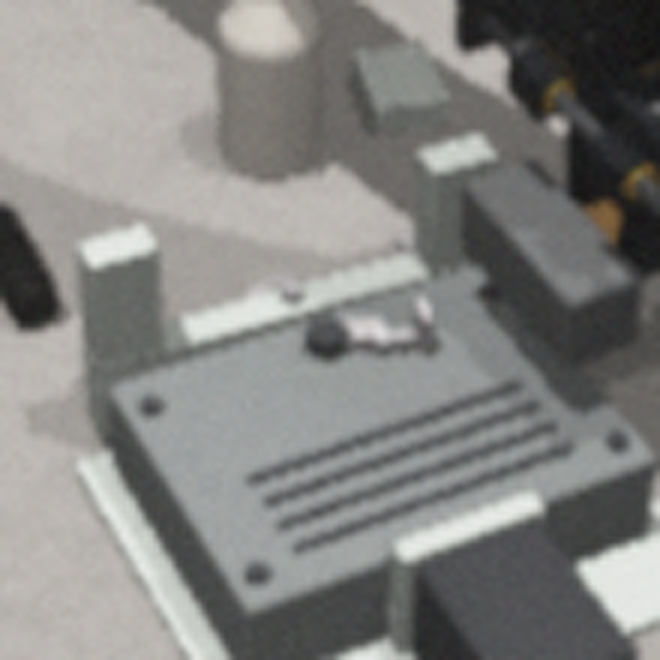

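View pics/k4_1.png

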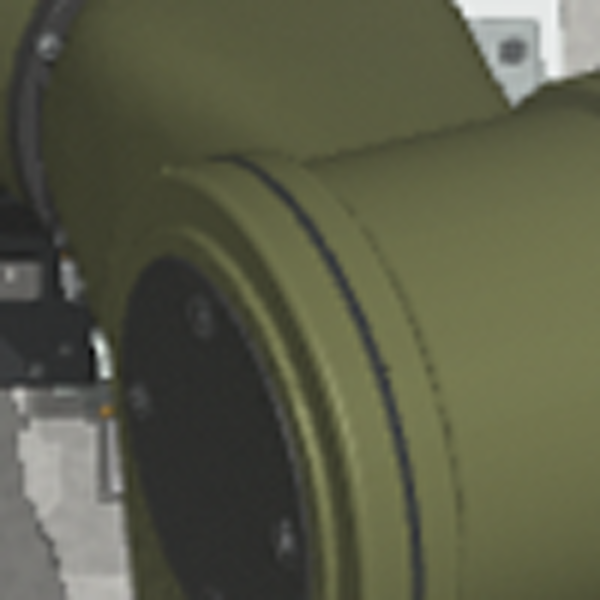

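```bash
python3 - <<'E'
from plant import r
from h import *
b=r.snapshot("scene"); s=r.get_state(); print(s["tool_pos"])
g=lambda u,v:((u+.5)/6-.5+215,(v+.5)/6-.5+160)
def inU(p): 
    d=p[:2]-UO; c,si=np.cos(UY),np.sin(UY); return np.array([c*d[0]+si*d[1],-si*d[0]+c*d[1]])
for n,q in dict(R=((80,243),(152,226),(160,250),(88,270)),L=((418,152),(487,135),(496,155),(427,174)),head=((465,190),(543,165))).items():
    z=.115 if n!="head" else .122
    p=np.mean([onplane(b,*g(*x),z) for x in q],0); print(n,p.round(4),(inU(p)*1e3).round(1))
E
```

```text
[0.62504388 0.10857684 0.09485626]
R [ 0.5465 -0.0827  0.115 ] [-83.6 -79.8]
L [0.5564 0.0758 0.115 ] [-75.4  78.8]
head [0.5868 0.0815 0.122 ] [-45.1  84.8]
```

Call:
move_arm --turn '[[0, 0, 0], [0, 0, 0], [0, 0, 0], [0, 0, 0], [0, 0, 0], [0, 0, 0], [0, 0, 0], [0, 0, 0], [0, 0, 0], [0, 0, 0]]' --dp '[[0, -0.25, 0], [0, -0.25, 0], [0, -0.1, 0], [0, -0.1, 0], [0, -0.1, 0], [0, -0.1, 0], [0, -0.08, 0], [0, -0.08, 0], [0, -0.08, 0], [0, 0, 0]]' --jaw '[1, 1, 1, 1, 1, 1, 1, 1, 1, 1]'

```text
clock: 17.17
tool_pos: [0.6011, 0.1091, 0.0965]
eef_rot: [0.711, 0.703, 0.003, 0.002]
contact_force: [8.1, -1.1, -7.1]
opening: 0.268
```

```bash
python3 look.py k5
```

```text
17.17 [0.6011 0.1091 0.0965] F [ 8.1 -1.1 -7.1] tilt [ 0.007  0.    -1.   ]
17.22 [0.6011 0.1091 0.0965] F [ 6.7 -1.6 -7.9] tilt [ 0.007  0.    -1.   ]
```

View pics/k5_0.png

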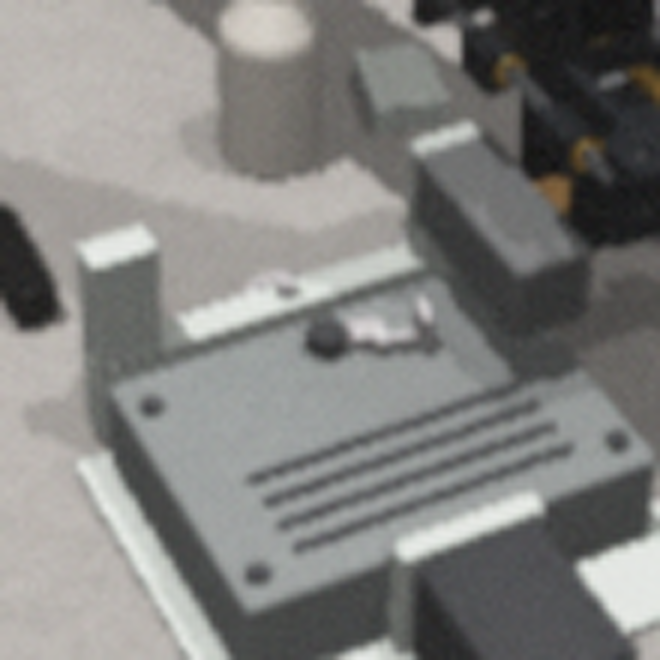

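Call:
move_arm --turn '[[0, 0, 0], [0, 0, 0], [0, 0, 0], [0, 0, 0], [0, 0, 0]]' --dp '[[0, -0.08, 0], [0, -0.08, 0], [0, -0.08, 0], [0, -0.04, 0], [0, 0, 0]]' --jaw '[1, 1, 1, 1, 1]'

```text
clock: 17.68
tool_pos: [0.5952, 0.1098, 0.0968]
eef_rot: [0.711, 0.704, 0.004, 0.003]
contact_force: [8.7, -0.5, -8.5]
opening: 0.268
```

```bash
python3 look.py k6
```

```text
17.68 [0.5952 0.1098 0.0968] F [ 8.7 -0.5 -8.5] tilt [ 0.009  0.002 -1.   ]
17.73 [0.5952 0.1098 0.0968] F [ 8.5 -1.1 -7.3] tilt [ 0.009  0.002 -1.   ]
```

View pics/k6_0.png

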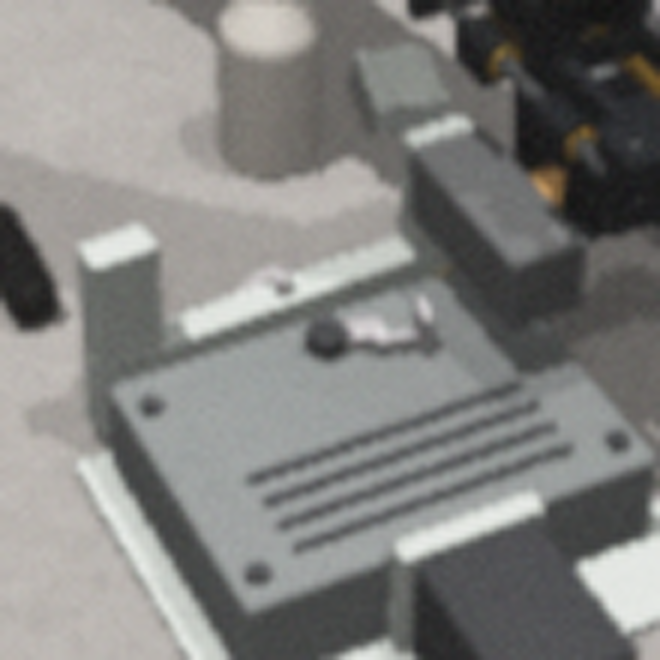

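Call:
move_arm --turn '[[0, 0, 0], [0, 0, 0], [0, 0, 0], [0, 0, 0], [0, 0, 0], [0, 0, 0], [0, 0, 0], [0, 0, 0], [0, 0, 0], [0, 0, 0]]' --dp '[[0, 0.55, 0], [0, 0.55, -0.3], [-0.6, 0, 0], [-1, 0, 0], [-1, 0, 0], [-1, 0, 0], [-1, 0, 0], [-1, 0, 0], [-0.78, 0, 0], [0, 0, 0.3]]' --jaw '[1, 1, 1, 1, 1, 1, 1, 1, 1, 1]'

```text
clock: 18.62
tool_pos: [0.6163, -0.0578, 0.0964]
eef_rot: [0.714, 0.701, -0.002, 0.002]
contact_force: [1.3, -1.2, -4.9]
opening: 0.268
```

```bash
python3 look.py k7; python3 -c "
from plant import r
print(r.get_state()['tool_pos'])"
```

```text
18.62 [ 0.6163 -0.0578  0.0964] F [ 1.3 -1.2 -4.9] tilt [ 0.001 -0.006 -1.   ]
18.67 [ 0.6153 -0.0543  0.0944] F [ 0.   0.1 -5.1] tilt [-0.002 -0.003 -1.   ]
[ 0.61515432 -0.05132125  0.09481662]
```

View pics/k7_0.png

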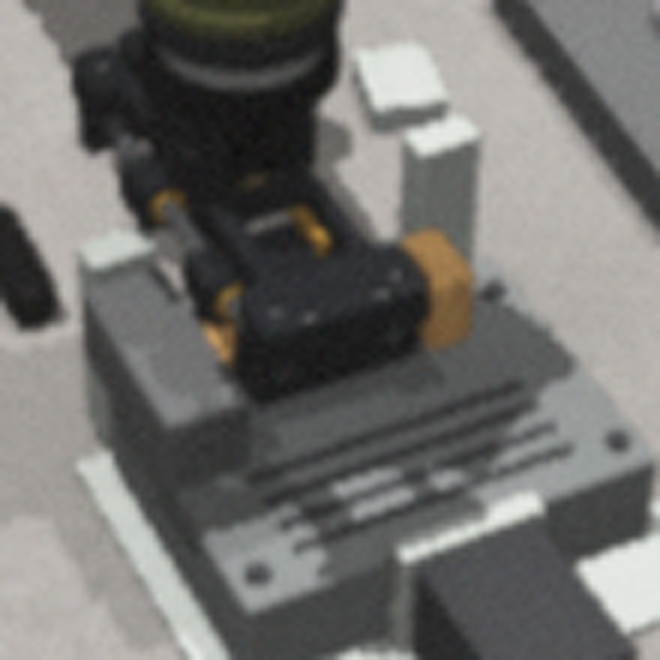

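View pics/k7_1.png

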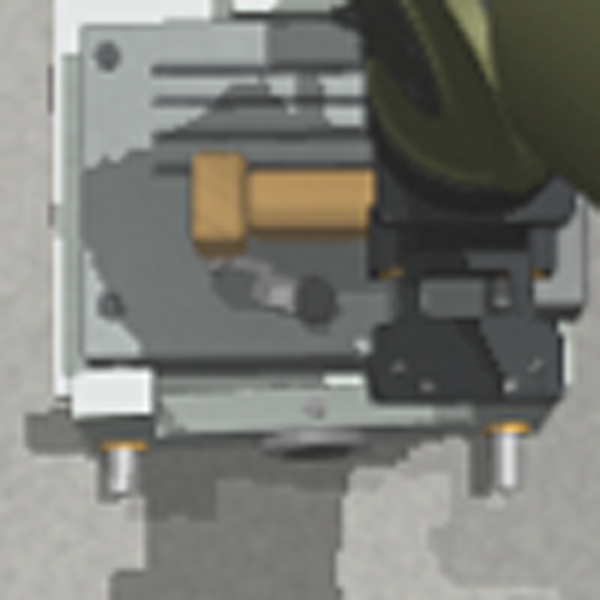

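Call:
move_arm --turn '[[0, 0, 0], [0, 0, 0], [0, 0, 0], [0, 0, 0], [0, 0, 0], [0, 0, 0], [0, 0, 0], [0, 0, 0], [0, 0, 0], [0, 0, 0]]' --dp '[[0, -0.25, 0], [0, -0.25, 0], [0, -0.1, 0], [0, -0.1, 0], [0, -0.1, 0], [0, -0.1, 0], [0, -0.08, 0], [0, -0.08, 0], [0, -0.08, 0], [0, 0, 0]]' --jaw '[1, 1, 1, 1, 1, 1, 1, 1, 1, 1]'

```text
clock: 19.55
tool_pos: [0.5928, -0.0482, 0.0969]
eef_rot: [0.71, 0.704, 0.004, 0.003]
contact_force: [8.2, -0.1, -7.6]
opening: 0.265
```

Call:
move_arm --turn '[[0, 0, 0], [0, 0, 0], [0, 0, 0], [0, 0, 0], [0, 0, 0]]' --dp '[[0, -0.08, 0], [0, -0.08, 0], [0, -0.08, 0], [0, -0.08, 0], [0, 0, 0]]' --jaw '[1, 1, 1, 1, 1]'

```text
clock: 19.97
tool_pos: [0.5853, -0.0483, 0.097]
eef_rot: [0.71, 0.704, 0.005, 0.003]
contact_force: [9.7, 0.1, -6.9]
opening: 0.266
```

```bash
python3 look.py k8
```

```text
19.97 [ 0.5853 -0.0483  0.097 ] F [ 9.7  0.1 -6.9] tilt [ 0.011  0.002 -1.   ]
20.02 [ 0.5853 -0.0484  0.097 ] F [ 7.9 -0.3 -7.1] tilt [ 0.011  0.002 -1.   ]
```

View pics/k8_0.png

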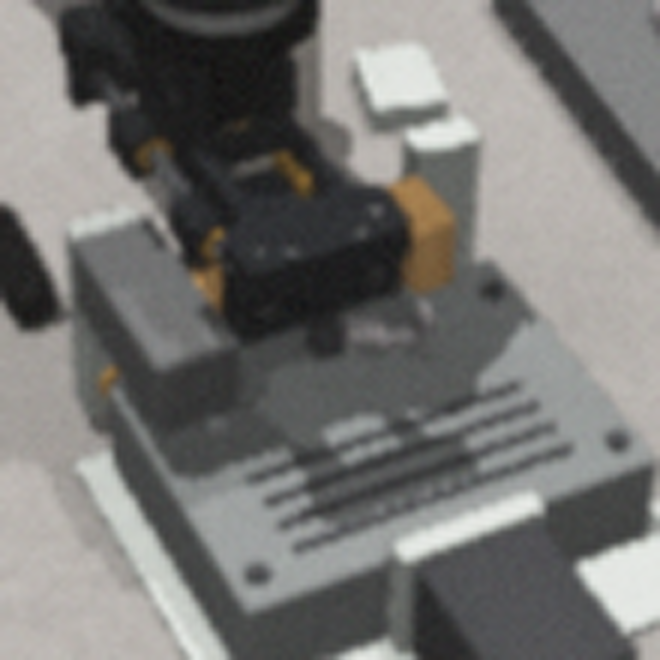

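View pics/k8_1.png

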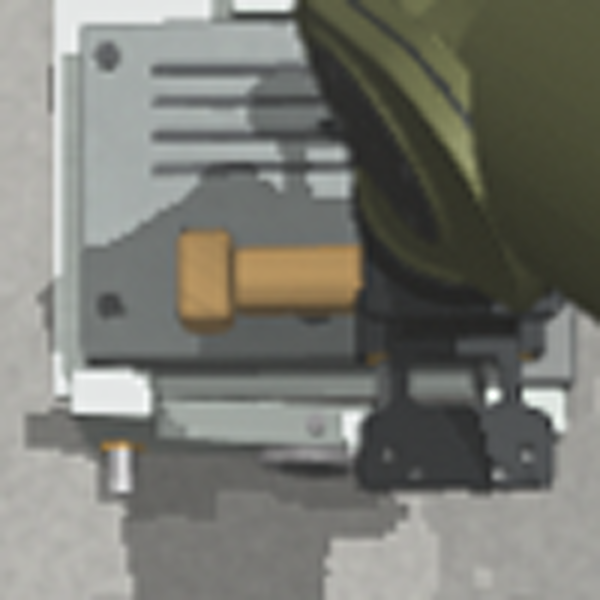

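Call:
move_arm --turn '[[0, 0, 0], [0, 0, 0], [0, 0, 0], [0, 0, 0], [0, 0, 0], [0, 0, 0], [0, 0, 0], [0, 0, 0], [0, 0, 0], [0, 0, 0]]' --dp '[[0, 0.55, 0], [0, 0.55, -0.3], [0.6, 0, 0], [1, 0, 0], [1, 0, 0], [1, 0, 0], [1, 0, 0], [1, 0, 0], [0.75, 0, 0], [0, 0, 0.3]]' --jaw '[1, 1, 1, 1, 1, 1, 1, 1, 1, 1]'

```text
clock: 20.9
tool_pos: [0.6094, 0.1174, 0.0975]
eef_rot: [0.708, 0.706, 0.004, -0.001]
contact_force: [0.1, 0.9, -3.8]
opening: 0.263
```

```bash
python3 look.py k9; python3 -c "
from plant import r
print(r.get_state()['tool_pos'])"
```

```text
20.9 [0.6094 0.1174 0.0975] F [ 0.1  0.9 -3.8] tilt [ 0.003  0.007 -1.   ]
20.95 [0.6082 0.1133 0.0951] F [ 0.4 -0.8 -5.4] tilt [-0.001  0.002 -1.   ]
[0.6079161  0.10997552 0.0948453 ]
```

View pics/k9_0.png

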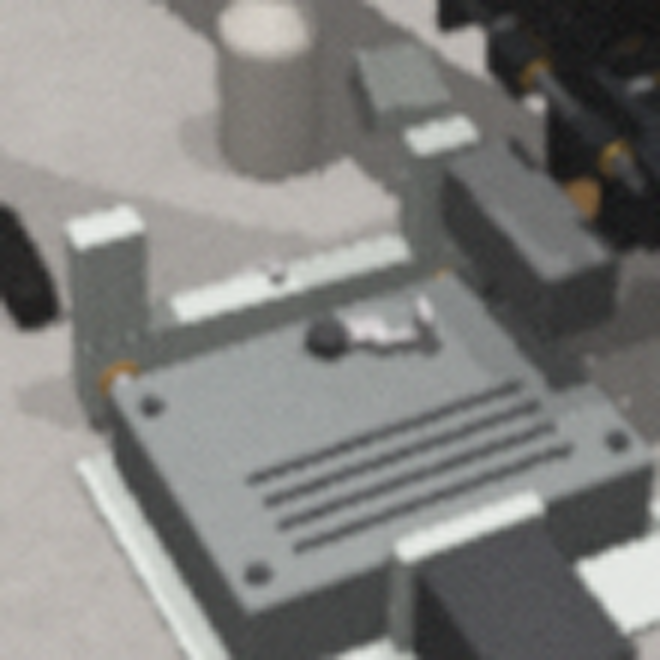

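```bash
cat > ears.py <<'E'
from h import *
from plant import r
def inU(p): 
    d=p[:2]-UO; c,si=np.cos(UY),np.sin(UY); return np.array([c*d[0]+si*d[1],-si*d[0]+c*d[1]])
def ears(q,b):
    g=lambda u,v:((u+.5)/6-.5+215,(v+.5)/6-.5+160)
    for n,c in q.items():
        p=np.mean([onplane(b,*g(*x),.115) for x in c],0); print(n,(inU(p)*1e3).round(1),"gap",round(-76-inU(p)[0]*1e3,1))
E
python3 - <<'E'
from ears import *
ears(dict(R=((65,228),(138,206),(146,229),(75,250)),L=((404,134),(471,116),(479,137),(411,157))),r.snapshot("scene"))
E
```

```text
R [-97.5 -80.3] gap 21.5
L [-89.6  78.7] gap 13.6
```

Call:
move_arm --turn '[[0, 0, 0], [0, 0, 0], [0, 0, 0], [0, 0, 0], [0, 0, 0], [0, 0, 0], [0, 0, 0], [0, 0, 0], [0, 0, 0], [0, 0, 0]]' --dp '[[0, -0.2, 0], [0, -0.2, 0], [0, -0.1, 0], [0, -0.1, 0], [0, -0.1, 0], [0, -0.1, 0], [0, -0.1, 0], [0, -0.08, 0], [0, -0.08, 0], [0, -0.08, 0]]' --jaw '[1, 1, 1, 1, 1, 1, 1, 1, 1, 1]'

```text
clock: 21.88
tool_pos: [0.5851, 0.1089, 0.0966]
eef_rot: [0.711, 0.703, 0.004, 0.003]
contact_force: [9.2, -0.9, -7.7]
opening: 0.268
```

```bash
python3 look.py m1
```

```text
21.88 [0.5851 0.1089 0.0966] F [ 9.2 -0.9 -7.7] tilt [ 0.009  0.001 -1.   ]
21.93 [0.5846 0.1091 0.0966] F [ 8.6 -1.3 -7.9] tilt [ 0.008  0.001 -1.   ]
```

View pics/m1_0.png

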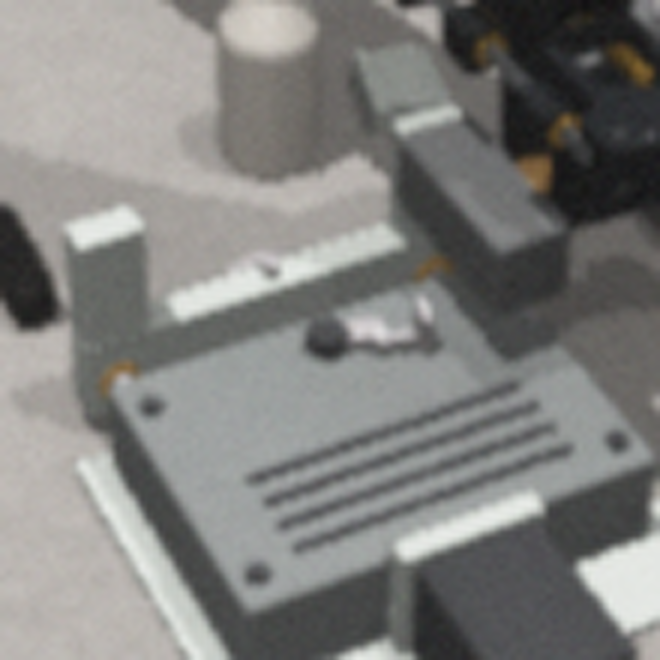

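Call:
move_arm --turn '[[0, 0, 0], [0, 0, 0], [0, 0, 0], [0, 0, 0], [0, 0, 0], [0, 0, 0], [0, 0, 0], [0, 0, 0], [0, 0, 0], [0, 0, 0]]' --dp '[[0, 0.55, 0], [0, 0.45, -0.3], [-0.6, 0, 0], [-1, 0, 0], [-1, 0, 0], [-1, 0, 0], [-1, 0, 0], [-1, 0, 0], [-0.7, 0, 0], [0, 0, 0.3]]' --jaw '[1, 1, 1, 1, 1, 1, 1, 1, 1, 1]'

```text
clock: 22.82
tool_pos: [0.6041, -0.0555, 0.0964]
eef_rot: [0.713, 0.701, -0.002, 0.002]
contact_force: [-0.1, -0.8, -3.7]
opening: 0.264
```

Call:
move_arm --turn '[[0, 0, 0], [0, 0, 0], [0, 0, 0], [0, 0, 0], [0, 0, 0], [0, 0, 0], [0, 0, 0], [0, 0, 0]]' --dp '[[0, 0, 0], [0, -0.2, 0], [0, -0.2, 0], [0, -0.1, 0], [0, -0.1, 0], [0, -0.1, 0], [0, -0.1, 0], [0, 0, 0]]' --jaw '[1, 1, 1, 1, 1, 1, 1, 1]'

```text
clock: 23.48
tool_pos: [0.5851, -0.0474, 0.0962]
eef_rot: [0.71, 0.704, 0.001, 0.001]
contact_force: [1.7, 0.8, -4.0]
opening: 0.266
```

Call:
move_arm --turn '[[0, 0, 0], [0, 0, 0], [0, 0, 0], [0, 0, 0], [0, 0, 0]]' --dp '[[0, -0.08, 0], [0, -0.08, 0], [0, -0.08, 0], [0, -0.05, 0], [0, 0, 0]]' --jaw '[1, 1, 1, 1, 1]'

```text
clock: 23.9
tool_pos: [0.5814, -0.0475, 0.0967]
eef_rot: [0.71, 0.704, 0.004, 0.003]
contact_force: [9.2, 0.5, -7.8]
opening: 0.267
```

Call:
move_arm --turn '[[0, 0, 0], [0, 0, 0], [0, 0, 0], [0, 0, 0], [0, 0, 0], [0, 0, 0], [0, 0, 0]]' --dp '[[0, 0.5, 0], [0, 0.6, 0], [0, 0, -0.8], [0, 0, -1], [0, 0, -1], [0, 0, -0.6], [0, 0, 0]]' --jaw '[1, 1, 1, 1, 1, 1, 1]'

```text
clock: 24.48
tool_pos: [0.6059, -0.0481, 0.1839]
eef_rot: [0.711, 0.703, 0.002, 0.002]
contact_force: [0.4, 0.4, -3.5]
opening: 0.268
```

```bash
python3 look.py m2; python3 - <<'E'
from plant import r
from h import *
plan(r.get_state(),[.531,-.325,.165],2.697)
E
```

```text
24.48 [ 0.6059 -0.0481  0.1839] F [ 0.4  0.4 -3.5] tilt [ 0.005 -0.    -1.   ]
24.53 [ 0.6048 -0.0483  0.1819] F [-0.1  0.4 -4.5] tilt [ 0.002 -0.    -1.   ]
t 24.58 pos [ 0.6037 -0.0486  0.1804] psi 1.561 tilt [-9.e-04 -7.e-04 -1.e+00] q [ 0.3   0.78 -0.54  1.67  0.51  0.83 -0.47] F [ 0.4  0.3 -3.7]
dp total units [-11.08  -2.79   0.62]
turn total units [-0.0002  0.     -0.1809]
```

View pics/m2_0.png

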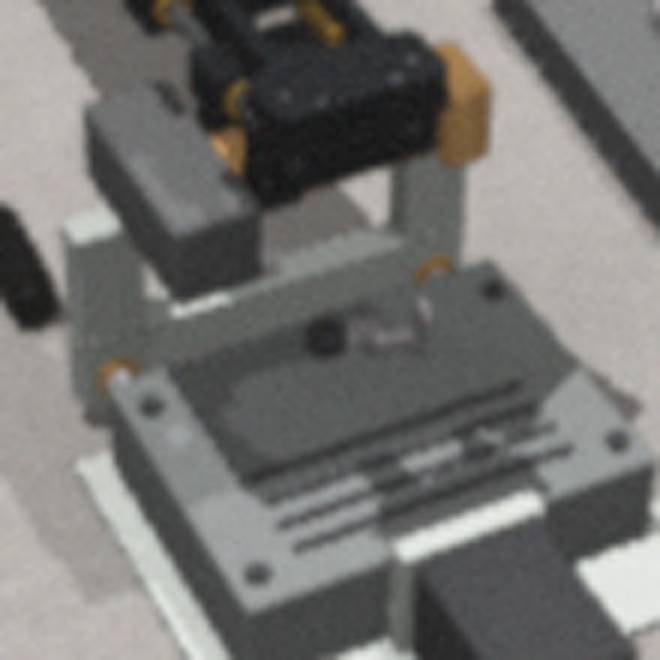

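View pics/m2_1.png

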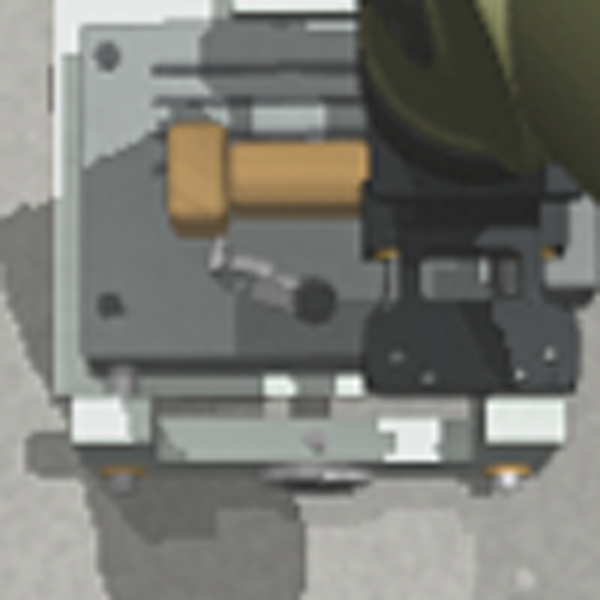

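Call:
move_arm --turn '[[0, 0, 0], [0, 0, 0], [0, 0, 0], [0, 0, 0], [0, 0, 0], [0, 0, 0], [0, 0, 0], [0, 0, 0], [0, 0, 0], [0, 0, 0]]' --dp '[[-0.5, 0, 0], [-1, 0, 0], [-1, -0.2, 0], [-1, -0.4, 0], [-1, -0.4, 0], [-1, -0.4, 0], [-1, -0.4, 0], [-1, -0.4, 0], [-1, -0.4, 0], [-1, -0.3, 0]]' --jaw '[1, 1, 1, 1, 1, 1, 1, 1, 1, 1]'

```text
clock: 25.42
tool_pos: [0.5265, -0.2873, 0.1788]
eef_rot: [0.711, 0.703, -0.002, -0.002]
contact_force: [-0.4, -0.8, -3.9]
opening: 0.267
```

Call:
move_arm --turn '[[0, 0, 0], [0, 0, 0], [0, 0, -0.0181], [0, 0, -0.0181], [0, 0, -0.0181], [0, 0, -0.0181], [0, 0, -0.0181], [0, 0, -0.0181], [0, 0, -0.0181], [0, 0, -0.0181]]' --dp '[[-0.8, -0.2, 0], [-0.4, 0, 0], [0, 0, 0], [0, 0, 0], [0, 0, 0], [0, 0, 0], [0, 0, 0], [0, 0, 0], [0, 0, 0], [0, 0, 0]]' --jaw '[1, 1, 1, 1, 1, 1, 1, 1, 1, 1]'

```text
clock: 26.25
tool_pos: [0.5237, -0.3145, 0.1795]
eef_rot: [0.326, 0.945, 0.0, -0.001]
contact_force: [0.1, 0.4, -4.2]
opening: 0.262
```

Call:
move_arm --turn '[[0, 0, -0.0181], [0, 0, -0.0181], [0, 0, 0]]' --dp '[[0, 0, 0], [0, 0, 0], [0, 0, 0]]' --jaw '[1, 1, 1]'

```text
clock: 26.5
tool_pos: [0.5236, -0.3147, 0.1793]
eef_rot: [0.218, 0.976, 0.001, -0.001]
contact_force: [-0.5, -0.1, -4.2]
opening: 0.268
```

```bash
python3 - <<'E'
from plant import r
from h import *
plan(r.get_state(),[.523,-.3155,.016],2.697)
b=r.snapshot("scene"); crop(b,"pics/n1.png",80,130,330,290,3.2)
E
```

```text
t 26.5 pos [ 0.5236 -0.3147  0.1793] psi 2.701 tilt [-0.0019  0.0017 -1.    ] q [ 0.92  0.87 -0.87  1.65  0.77  1.    0.92] F [-0.5 -0.1 -4.2]
dp total units [-0.01 -0.04  6.53]
turn total units [ 0.0001 -0.0004  0.0007]
```

View pics/n1.png

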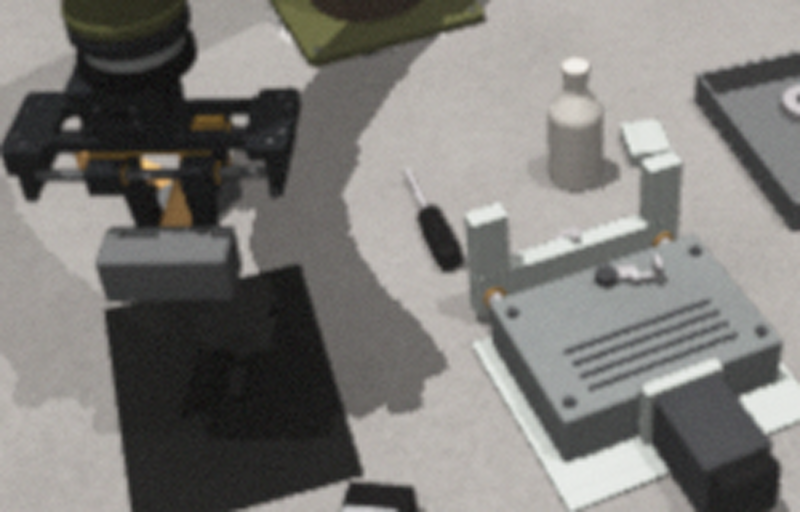

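Call:
move_arm --turn '[[0, 0, 0], [0, 0, 0], [0, 0, 0], [0, 0, 0], [0, 0, 0], [0, 0, 0], [0, 0, 0], [0, 0, 0], [0, 0, 0]]' --dp '[[0, 0, 0.6], [0, 0, 1], [0, 0, 1], [0, 0, 1], [0, 0, 1], [0, 0, 0.8], [0, 0, 0.5], [0, 0, 0.2], [0, 0, 0]]' --jaw '[1, 1, 1, 1, 1, 1, 1, 1, 1]'

```text
clock: 27.3
tool_pos: [0.5238, -0.3146, 0.0272]
eef_rot: [0.22, 0.975, 0.0, -0.001]
contact_force: [-0.0, -0.5, -2.9]
opening: 0.265
```

Call:
move_arm --turn '[[0, 0, 0], [0, 0, 0], [0, 0, 0]]' --dp '[[0, 0, 0.2], [0, 0, 0.15], [0, 0, 0]]' --jaw '[1, 1, 1]'

```text
clock: 27.55
tool_pos: [0.5244, -0.3152, 0.0197]
eef_rot: [0.22, 0.975, -0.0, 0.0]
contact_force: [0.2, -0.5, -4.0]
opening: 0.267
```

Call:
move_arm --turn '[[0, 0, 0], [0, 0, 0], [0, 0, 0], [0, 0, 0]]' --dp '[[0, 0, 0.08], [0, 0, 0.08], [0, 0, 0], [0, 0, 0]]' --jaw '[1, 1, 1, 1]'

```text
clock: 27.88
tool_pos: [0.5246, -0.3152, 0.0162]
eef_rot: [0.22, 0.976, -0.0, 0.001]
contact_force: [-0.7, -0.7, 2.4]
opening: 0.267
```

Call:
move_arm --turn '[[0, 0, 0], [0, 0, 0], [0, 0, 0], [0, 0, 0], [0, 0, 0], [0, 0, 0]]' --dp '[[0, 0, 0], [0, 0, 0], [0, 0, 0], [0, 0, 0], [0, 0, 0], [0, 0, 0]]' --jaw '[0.3, 0.1, -0.1, -0.3, -0.3, -0.3]' --newtons 20

```text
clock: 28.38
tool_pos: [0.5243, -0.3149, 0.0154]
eef_rot: [0.22, 0.976, 0.0, 0.0]
contact_force: [-0.8, 0.4, -0.6]
opening: 0.65
```

Call:
move_arm --turn '[[0, 0, 0], [0, 0, 0], [0, 0, 0], [0, 0, 0], [0, 0, 0], [0, 0, 0], [0, 0, 0], [0, 0, 0], [0, 0, 0], [0, 0, 0]]' --dp '[[0, 0, -0.3], [0, 0, -0.6], [0, 0, -1], [0, 0, -1], [0, 0, -1], [0, 0, -1], [0, 0, -1], [0, 0, -1], [0, 0, -1], [0, 0, -0.5]]' --jaw '[-0.3, -0.3, -0.3, -0.3, -0.3, -0.3, -0.3, -0.3, -0.3, -0.3]'

```text
clock: 29.22
tool_pos: [0.5257, -0.3146, 0.2301]
eef_rot: [0.22, 0.976, -0.0, 0.003]
contact_force: [0.2, -0.2, -0.1]
opening: 0.653
```

```bash
python3 - <<'E'
from plant import r
from h import *
b=r.snapshot("scene"); crop(b,"pics/o1.png",95,150,345,310,3.2)
crop(b,"pics/o3.png",215,160,325,270,6)
a=r.snapshot("top"); cv2.imwrite("pics/o2.png",a["frame"])
s=r.get_state(); print(s["clock"],s["tool_pos"],s["contact_force"])
E
```

```text
29.3167 [ 0.52572931 -0.31492081  0.22867424] [ 0.74071857 -0.23681425 -0.91141773]
```

View pics/o1.png

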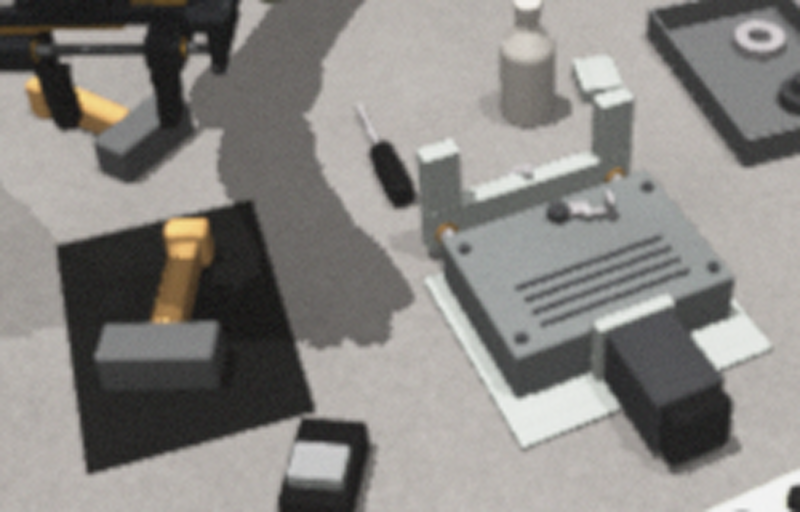

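View pics/o3.png

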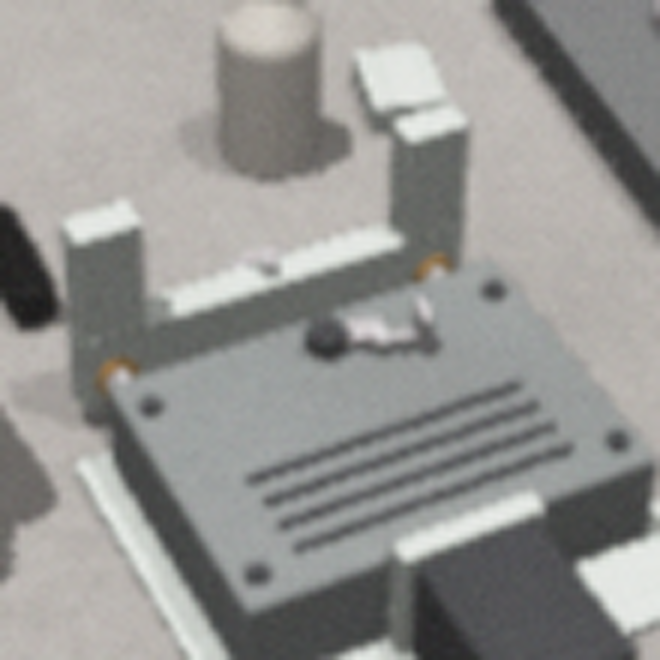

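View pics/o2.png

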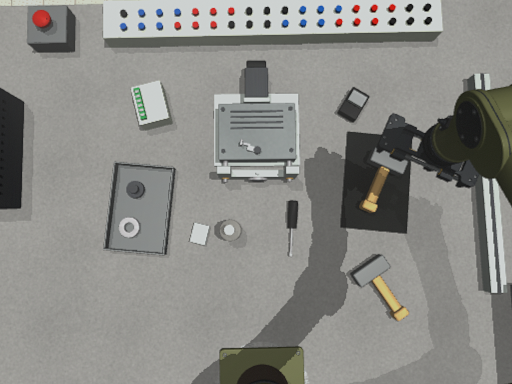

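```bash
python3 - <<'E'
from ears import *
b=r.snapshot("scene")
ears(dict(R=((63,227),(133,203),(141,224),(72,246)),L=((391,122),(460,104),(467,124),(398,144))),b)
g=lambda u,v:((u+.5)/3.2-.5+95,(v+.5)/3.2-.5+150)
H=np.mean([onplane(b,*g(*p),.043) for p in((107,323),(219,322),(217,361),(95,360))],0);E=np.mean([onplane(b,*g(*p),.043) for p in((168,220),(208,219),(205,239),(165,243))],0)
d=(H-E)[:2];d/=np.linalg.norm(d);gp=H[:2]-.05*d;print(H,E,gp,np.linalg.norm(gp-[.508,-.3085]))
a=r.snapshot("top"); crop(a,"pics/o4.png",205,100,305,200,6)
E
```

```text
R [-100.2  -80.9] gap 24.2
L [-99.8  78.1] gap 23.8
[ 0.55856893 -0.33014406  0.043     ] [ 0.44963208 -0.27858013  0.043     ] [ 0.51337598 -0.30875253] 0.005381909139850621
```

View pics/o4.png

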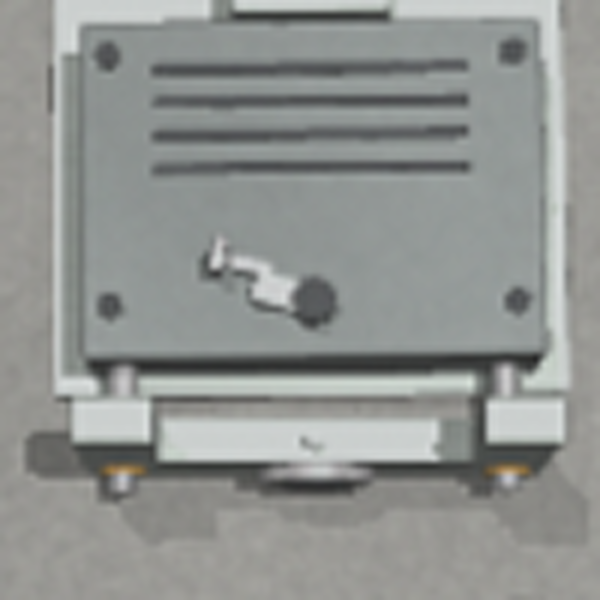

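```bash
python3 -c "
from plant import r
print(r.finish_job(), r.get_state()['clock'])"
```

```text
the job is handed in; nothing more can be done
the job is handed in; nothing more can be done
```

The job is done and handed in at about 29.5 s of the 72 s allowed; no verdict was reported.

- **Hasp:** I swung it to about 1.8 rad (read from the picture and the gripper's turn) with the plate still home.
- **Mallet choice:** I took the mallet lying on the mat, which is farther from the base than its look-alike.
- **Tapping:** I pushed the ears out in turn, right, left, right, left, right. The ends were at most about 8 mm apart. The highest mallet force I read was about 10 N; I read it only at the end of each call, so a brief higher peak would not show.
- **Mallet return:** I laid it flat on its mat, let go and lifted the gripper clear.

**Last checks:**
- **Gaps:** the scene camera gave 24.2 mm on the right and 23.8 mm on the left. The dowel lengths in the top view and the tool's travel gave about 25–26.5 mm. The two methods differ by 1–2 mm, but both are inside the 20–33 mm limit, and the plate looks square.
- **Mallet:** it lies flat, with its grip point about 5 mm from the mat's centre.
- **Bystanders:** none of them looks moved in the pictures. I did not measure them.

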